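# Regrip a filling nozzle in the tilted cradle and hang it up

### The arm

A 6-joint arm with a two-finger parallel gripper is mounted at the origin on the work surface. World frame = base frame: x ahead of the robot, y to its left, z up, the work surface at z = 0. Lengths are in mm, angles in degrees, forces in N, time in s.
With the tool pointing down it reaches from about 375 to 975 mm from the base axis. Payload 3.8 kg.
Tool frame: the origin (TCP) lies between the finger pads; the fingertips stand 22 mm ahead of it and the grasp point (between the pads) lies 3 mm ahead of it; z points along the fingers, y is the direction in which the jaws open and shut (so a half turn about z gives the same grasp; the last joint's range is limited). The gripper opens to 85 mm and grips with 20 to 120 N. Pads are 22 mm wide; open, the fingers measure 114 mm over their backs; the gripper's body (76 mm by 85 mm) begins 54 mm behind the grasp point. The pads swing forward as they close: fully open they stand 13 mm farther back than shut.
Start: joints at [62.172, 15.12, 91.902, -0, 72.978, -2.114], TCP at [292.869, 608.149, 220.38] pointing down, gripper open.
Joint ranges: [-150.88, 150.88], [-54.13, 125.18], [17.81, 147.31], [-75.09, 255.09], [0, 152.58], [-146.25, 146.25]. Speed limits (degrees/s): [147.25, 147.25, 180, 180, 180, 180].

### API

Orientations are given as [roll, pitch, yaw] about the fixed x, y, z axes, in that order (R = Rz(yaw) Ry(pitch) Rx(roll)).
In Python, from plant import arm, cams gives the robot as it stands.
- The arm moves only by the tool drive_tool, never from a script. Its argument "increments" is a list of rows, each a list of 7 numbers: the opening, from -1 (shut) to 1 (fully open), so that 0 is half open, then the shift along the world's x, y, z each as a share of 300 mm, from -1 to 1, then the turn, a rotation vector about the world's x, y, z each as a share of 30 degrees, from -1 to 1. A call has 1 to 5 rows; each row shifts and turns the pose as measured when the row begins; what a row does not reach is not made up. A row lasts 1/10 s, in which the tool goes at most 50 mm and 8.59 degrees, less where a joint would pass 70% of its speed; a pose out of reach is approached as far as the arm can. A call with a number of a shift or a turn outside -1 to 1 is refused whole. A call with a gripper value outside its range is refused whole. The fingers move at their own pace and stop on an object; "newtons" is the grip in N (left out, the last holds). Time passes only in rows, so rows that do not move let the fingers close. It gives the time, the measured TCP pose, the force and the opening at its end, in the units of the state.
- arm.read_state(): the state, without advancing time (a new reading comes with each control period).
- cams.read_camera(name): name is "scene" or "top"; returns a dict with "color" (480x640x3 uint8, blue, green, red), "z_map" (480x640 float32, mm along the optical axis (not along the pixel's ray), 0 where there is no reading), "camera_matrix" (3x3 intrinsics, pixels), "k1" (the pictures are not rectified: a ray, as slopes to the right and down, at radius r is drawn at 1 + k1 r^2 times it, then the intrinsics apply), "position" and "rotation" of the camera in the world. Camera axes: x right, y up, looking along -z (the intrinsics and any distortion apply to the point x, -y, -z); pixel columns grow to the right and rows downward; lengths in mm; the calibration is good to about 2 mm. A picture is of the moment at which its call begins.
- arm.job_done(): hands the job in, once; it reports no verdict.
Trained networks look in the newest picture that a camera, given by its name, has taken for a name from the list of things; names that differ only in an ending like _2 or _b are one class to them, and where a whole thing is asked for, a point or a joint stands for the part that bears it (a point fixed in the world has none). Each returns a list of dicts, best first, with "conf" (0 to 1); they miss things now and then, are a little off and sometimes report something else, mostly with a low value. They report only what shows in the picture. A call takes as long as a camera call. They do not tell look-alikes from the thing itself.
- cams.trace(query, camera): "pixels" (480x640 bool, what is visible of it) and "box" ([left, top, width, height] in pixels, round what is visible of it).
The state is a dict: "time": time; "joint_positions": joint angles; "joint_vel": joint speeds; "tau": joint torques, N m; "ee_pos": TCP position; "tcp_rot": TCP orientation; "contact_force": force on the tool from outside, world axes, zero at the start; "wrist_torque": the same for the moment, N m; "gripper_width": finger opening in mm.
Only numpy, scipy, OpenCV 4.12 (cv2) and the standard library are available. Lean on these libraries where they do the work, as an engineer would, in place of code of your own. Each camera call takes 0.05 s, during which the arm holds its last target.

### The job

Take the steel filling nozzle from its rest and set it gently in the tilted cradle, lying down in both V supports with its tip fully home against the brass foot stop, and let go of it there. Then take it again so that you can turn it upright, and hang it tip down in the black fork, its blue flange lying flat in the fork's pocket. Do not drop the nozzle on the table, and leave the jars, tools and other things on the table alone.

Things in the scene. Friction and masses are not known exactly. Their poses are not given: they have to be found in the camera images.
- nozzle_mid (a point): Middle (half-way along, on the axis) of the loose filling nozzle: round steel part, 188 mm long, 26 mm in diameter, about 0.35 kg, with a blue flange 46 mm in diameter. Its x axis runs along it from tip to head; it may have rolled about x. Along x from here: tip -94 mm, plain body -74 to +26, flange +26 to +34, plain head +34 to +94; balances near -18. Starts lying level in the rest.
- nozzle_tip (a point): Centre of the nozzle's tip end face, on the axis (axes as nozzle_mid). The tip tapers from 26 mm diameter to 16 mm over its last 20 mm.
- nozzle_flange (a point): Centre of the underside of the nozzle's blue flange (the face towards the tip), on the axis, 120 mm from the tip (axes as nozzle_mid). The flange is 8 mm thick.
- rest: Low fixed rest: base plate 190 x 70 x 12 mm with two black V supports open upward. The nozzle lies in them along the rest's x axis, head to +x, its axis 50 mm above the table. Origin: underside, centre; z up. The supports, each 14 mm long, are centred at x = -61 and +5 mm; between them the nozzle's body is free over 52 mm, with 25 mm of air under it.
- cradle: Fixed tilted cradle: grey base plate 170 x 90 x 12 mm with a 45 degree slope over it: two black V supports and, at the low end, a brass foot stop, a 44 x 44 mm plate square to the slope. Origin: underside, centre; z up. The slope rises towards its +x axis: a nozzle in it points, tip to head, along (0.707, 0, 0.707) of the cradle's frame, tip on the brass, head up and free.
- cradle_foot (a point): Point on the brass foot stop where the centre of the nozzle's tip rests when home (axes as the cradle), 62 mm above the table. Along the nozzle from here the V supports cover 26 to 40 mm and 92 to 106 mm; between them is 23 mm of air under the nozzle. Stop and supports are grippy: let go short of the stop or above the lower support, the nozzle may stay stuck so; press it home.
- cradle_mid (a point): Where the middle of the nozzle lies when it is fully home in the cradle: 94 mm up the slope from cradle_foot (axes as the cradle).
- fork: Fixed hanger: black level fork on a steel post, prong tops 150 mm above the table, prongs 10 mm thick, 31 mm slot between them, open at the fork's -x end (x = -35 mm), closed at x = +15 mm. Origin: on the table under the seat; z up. Post at x = +50 mm, ending below the prongs; base plate 12 mm thick, x -40 to +90 mm, 100 mm wide. A hung nozzle's tip is 30 mm above the table.
- fork_seat (a point): Centre of the flange pocket at the level of the prong tops (150 mm above the table), where the centre of the flange's underside comes (axes as the fork). The pocket is 51 mm square, bounded by ridges 4 mm high at sides and back and by orange lips 4 mm high at the prongs' front ends.
- jar_amber: Bystander, to be left alone: amber glass jar with a white cap, 64 mm across, 85 mm tall. Origin: about the middle of it, at its underside.
- jar_clear: Bystander, to be left alone: green glass jar with a steel cap, 60 mm across, 75 mm tall. Origin: about the middle of it, at its underside.
- wrench: Bystander, to be left alone: steel wrench lying flat, 170 mm long. Origin: about the middle of it, at its underside.
- clamp_ring: Bystander, to be left alone: aluminium pipe-clamp ring lying flat, 76 mm across, 18 mm high. Origin: about the middle of it, at its underside.
- cup: Bystander, to be left alone: open white plastic cup, 76 mm across the rim, 70 mm tall. Origin: about the middle of it, at its underside.
- weight: Bystander, to be left alone: brass check weight, 50 mm across, 45 mm tall. Origin: about the middle of it, at its underside.
- puck: Bystander, to be left alone: green plastic cup holder disc, 72 mm across, 22 mm high. Origin: about the middle of it, at its underside.
Mind the look-alikes: they are no part of the job. Of the things shaped like the part that bears nozzle_mid, the bare steel one is meant. What is shaped like the cradle but brown or pink is not meant.

How it is judged (in metres and radians):
On the way:
1. the nozzle lies in the tilted cradle, its tip home on the brass stop, let go and still (distance between nozzle_tip and cradle_foot below 0.005 m and distance between nozzle_mid and cradle_mid below 0.006 m and contact force between the fingers and nozzle below 0.05 N and linear speed of nozzle below 0.02 m/s), for 0.3 s.
At the end, for the whole second after the job is handed in: The nozzle hangs tip down in the fork, let go and at rest: the centre of its flange's underside within 6 mm (level) of the pocket's centre and no more than 2.5 mm above the prongs' top, upright within 0.06 rad (horizontal distance between nozzle_flange and fork_seat below 0.006 m and z of nozzle_flange in the frame of fork between 0.145 and 0.1525 m and angle between nozzle_mid's own x axis and vertical below 0.06 rad and linear speed of nozzle below 0.02 m/s); the robot touches nothing.
It fails at once if the nozzle is dropped on the table (height (world z) of nozzle_mid below 0.033 m).
It fails at once if the nozzle is rammed into the cradle (over 60 N) (contact force between nozzle and cradle above 60 N).
It fails at once if a bystander is moved by more than 25 mm (distance of any of jar_amber, jar_clear, wrench, clamp_ring, cup, weight, puck from where it was at the start of the episode above 0.025 m).
It also fails if it takes over 64 s, if anything falls off the work surface, if the arm or the gripper's body presses on something with over 40 N, if the wrist force passes 120 N, or if a joint passes its speed limit or range.

## Working session

There is one attempt and no reset: what is moved stays moved. The work goes in short steps, Python scripts to look and compute and a tool call to move; the robot and the scene stay as the last step left them, time stands still between calls to the robot, and variables do not carry over. Pictures are saved under pics/ and viewed, and the job is handed in when it is done.

Besides the shell and the picture viewer there is one more tool, called after "Request:" as a command line: name --pt "numbers of a row" for each row, then --argument value for the rest. drive_tool: Moves the arm, as the interface text tells. Its arguments: {"type":"object","properties":{"increments":{"type":"array","items":{"type":"array","items":{"type":"number"}}},"newtons":{"type":"number"}},"required":["increments"]}

```bash
ls -la; mkdir -p pics
python3 - <<'E'
from plant import arm,cams
import cv2,pickle
print(arm.read_state())
for n in ["scene","top"]:
    d=cams.read_camera(n); cv2.imwrite(f"pics/{n}0.png",d["color"]); pickle.dump(d,open(f"{n}0.pkl","wb"))
    print(n,d["camera_matrix"],d["k1"],d["position"],d["rotation"])
    for q in ["nozzle_mid","rest","cradle","fork"]:
        for r in cams.trace(q,n): print(n,q,r["conf"],r["box"])
E
```

```text
total 12
drwxr-xr-x  3 agent agent 4096 Dec  6 18:43 .
drwxr-xr-x 23 root  root  4096 Dec  6 18:43 ..
drwxr-xr-x  2 agent agent 4096 Dec  6 18:43 pics
{'time': 0.0, 'joint_positions': array([ 6.21722450e+01,  1.51700557e+01,  9.19824780e+01,  3.79081538e-04,
        7.29757009e+01, -2.11461863e+00]), 'joint_vel': array([-0.06777961, -0.0455516 ,  0.00324451, -0.0957066 , -0.06023061,
        0.01942767]), 'tau': array([ 6.31260937e-04, -5.15125179e+01, -3.67307711e+01, -3.67366674e-04,
        1.28690896e-02, -1.67668298e-05]), 'ee_pos': array([292.51022344, 607.48921155, 219.03994815]), 'tcp_rot': array([-1.79871866e+02, -5.09365830e-03,  1.54286747e+02]), 'contact_force': array([ 0.52286167, -0.236458  , -0.30076164]), 'wrist_torque': array([-0.04067889, -0.01009839,  0.00730345]), 'gripper_width': 85.62783972141959}
scene [[604.32843627   0.         313.83606894]
 [  0.         604.32843627 243.28947513]
 [  0.           0.           1.        ]] -0.012361221606859008 [1714.69857626  345.86591929 1191.56640961] [ 48.9074744   -0.61295759 105.215553  ]
scene nozzle_mid 0.86 [516.4,
[... 190 characters left out ...]
8, 56.3, 54.9]
scene cradle 0.92 [197.2, 218.5, 59.8, 55.0]
scene cradle 0.88 [101.7, 177.2, 56.8, 51.8]
scene fork 0.41 [332.7, 312.2, 26.9, 27.5]
top [[504.23248532   0.         318.86964008]
 [  0.         504.23248532 235.92618159]
 [  0.           0.           1.        ]] -0.04446318689239676 [1.82160202e+02 2.36625114e-01 1.55764179e+03] [ 1.30996578e+01  7.28446134e-02 -8.49986653e+01]
top nozzle_mid 0.7 [221.9, 214.4, 56.0, 34.5]
top nozzle_mid 0.59 [111.9, 260.4, 23.8, 49.0]
top rest 0.63 [218.1, 214.2, 63.1, 43.2]
top cradle 0.72 [483.9, 263.5, 62.3, 56.4]
top cradle 0.66 [369.8, 224.3, 60.8, 46.1]
top cradle 0.55 [410.3, 297.6, 64.4, 53.5]
top fork 0.83 [317.8, 171.7, 42.5, 49.5]
```

View pics/scene0.png

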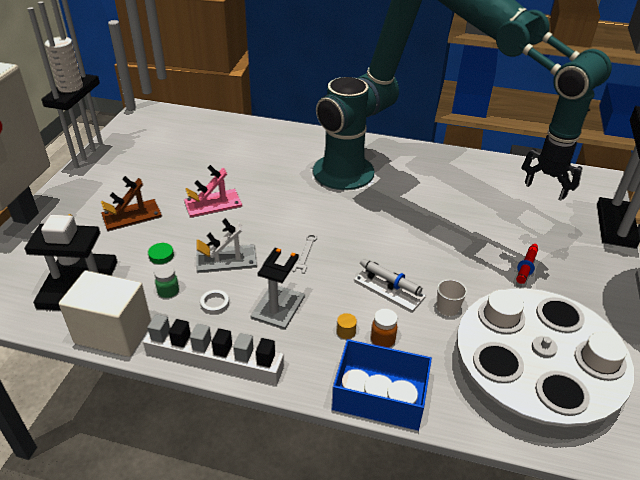

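View pics/top0.png

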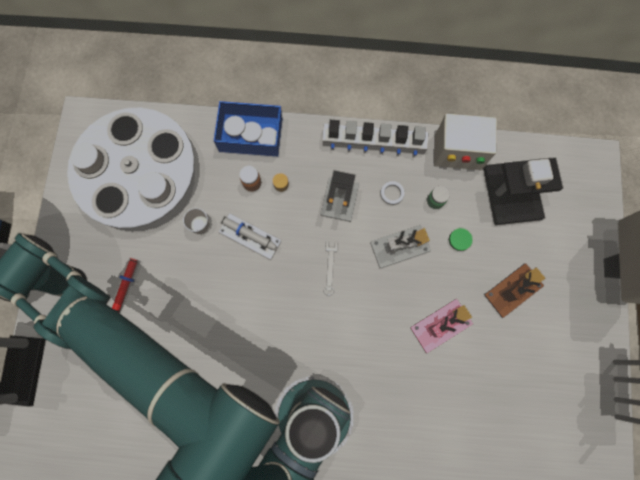

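The candidates are:
- **Nozzle-shaped:** the steel one in the white rest at scene (390,275) / top (248,232), and a red one at scene (527,263) / top (124,285). The bare steel one is meant.
- **Cradle-shaped:** grey at scene (227,247) / top (400,243), pink at scene (213,192), and brown at scene (130,203). The grey one is meant.

I'll confirm both in an enlarged crop and build point clouds.

```bash
cat > h.py <<'E'
import numpy as np,cv2,pickle
from scipy.spatial.transform import Rotation as Ro
def cam_R(d): return Ro.from_euler('xyz',d["rotation"],degrees=True).as_matrix()
def cloud(d):
    """HxWx3 world points (nan without reading)"""
    K=np.array(d["camera_matrix"]); v,u=np.mgrid[0:480,0:640].astype(float)
    p=np.stack([u.ravel(),v.ravel()],1)[:,None]
    s=cv2.undistortPoints(p,K,np.array([d["k1"],0,0,0.])).reshape(-1,2)
    z=d["z_map"].ravel().astype(float); z[z<=0]=np.nan
    c=np.stack([s[:,0]*z,-s[:,1]*z,-z],1)
    return (c@cam_R(d).T+np.array(d["position"])).reshape(480,640,3)
def proj(d,P):
    P=np.atleast_2d(P); c=(P-np.array(d["position"]))@cam_R(d)
    q=np.stack([c[:,0],-c[:,1],-c[:,2]],1)
    return cv2.projectPoints(q,np.zeros(3),np.zeros(3),np.array(d["camera_matrix"]),np.array([d["k1"],0,0,0.]))[0].reshape(-1,2)
E
python3 - <<'E'
from h import *
for n,boxes in [("scene",[(340,240,100,75),(180,200,130,130)]),("top",[(205,195,90,70),(310,160,130,115)])]:
    d=pickle.load(open(n+"0.pkl","rb")); C=cloud(d)
    ims=[]
    for x,y,w,h in boxes:
        s=min(400/w,400/h); ims.append(cv2.resize(d["color"][y:y+h,x:x+w],(400,400*h//w),interpolation=cv2.INTER_CUBIC))
    H=max(i.shape[0] for i in ims); ims=[cv2.copyMakeBorder(i,0,H-i.shape[0],0,0,cv2.BORDER_CONSTANT) for i in ims]
    cv2.imwrite(f"pics/{n}_crop.png",np.hstack(ims))
    # table check
    for uv in [(330,270),(300,300),(450,200),(280,215)]:
        print(n,uv,C[uv[1],uv[0]].round(1))
E
```

```text
scene (330, 270) [497.5  75.6   5.1]
scene (300, 300) [640.5  28.4  13. ]
scene (450, 200) [ 59.1 372.9  -1.7]
scene (280, 215) [ 293.3 -138.4    2.1]
top (330, 270) [436.3 -10.3   5.5]
top (300, 300) [335.8  74.    1.7]
top (450, 200) [ 699.3 -378.7   -1.5]
top (280, 215) [601.6 164.2  -3. ]
```

View pics/scene_crop.png

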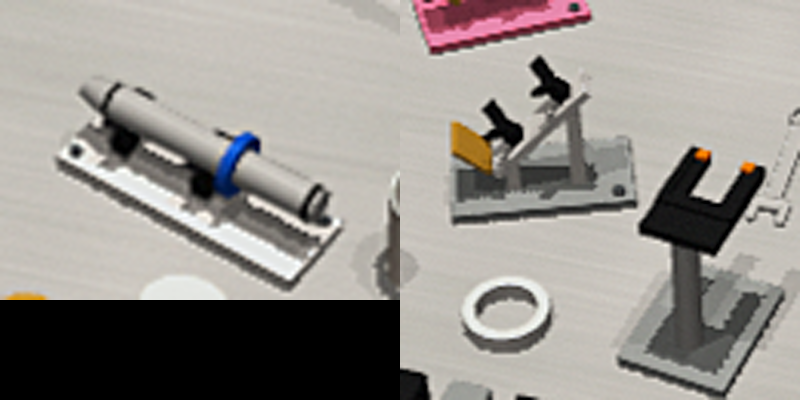

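View pics/top_crop.png

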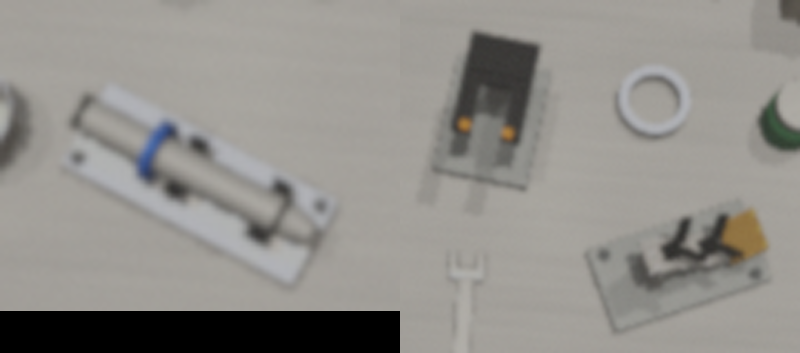

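The crops confirm both: the bare steel nozzle with blue flange lies in the white rest (scene ~390,275), and the grey cradle's brass stop is at scene ~(203,248). Next I'll fit poses from depth.

```bash
cat > fit.py <<'E'
from h import *
from scipy.optimize import least_squares
D={n:pickle.load(open(n+"0.pkl","rb")) for n in ["scene","top"]}
CL={n:cloud(D[n]) for n in D}
def grab(n,c,r,zlo,zhi):
    P=CL[n]; m=(np.hypot(P[...,0]-c[0],P[...,1]-c[1])<r)&(P[...,2]>zlo)&(P[...,2]<zhi)
    return P[m],D[n]["color"][m].astype(int),np.argwhere(m)
E
python3 - <<'E'
from fit import *
for n in CL:
    P=CL[n]; 
    print(n,"noise table", np.nanmean(P[230:260,300:318,2]) if n=="top" else np.nanmean(P[235:250,330:350,2]))
c={'scene':{'rest':(390,285),'cradle':(227,250),'fork':(280,270)},'top':{'rest':(250,235),'cradle':(400,245),'fork':(340,190)}}
for n in c:
    for k,(u,v) in c[n].items():
        print(n,k,np.nanmedian(CL[n][v-6:v+7,u-6:u+7].reshape(-1,3),axis=0).round(1))
# coloured groups
for n in CL:
    d=D[n]; hsv=cv2.cvtColor(d["color"],cv2.COLOR_BGR2HSV)
    P=CL[n]
    def show(name,m):
        q=P[m]; q=q[~np.isnan(q[:,2])]
        print(n,name,len(q),np.median(q,axis=0).round(1),q.std(0).round(1))
    box={'scene':dict(r=(350,250,440,315),c=(190,205,262,278),f=(250,235,310,330)),'top':dict(r=(210,205,290,265),c=(365,220,435,272),f=(312,165,365,225))}[n]
    def inb(b): 
        m=np.zeros((480,640),bool); m[b[1]:b[3],b[0]:b[2]]=1; return m
    H,S,V=[hsv[...,i].astype(int) for i in range(3)]
    show("blue",inb(box['r'])&(H>100)&(H<130)&(S>120))
    show("brass",inb(box['c'])&(H>8)&(H<30)&(S>120))
    show("orange",inb(box['f'])&(H>5)&(H<25)&(S>120))
    show("blackfork",inb(box['f'])&(V<70)&(P[...,2]>125))
E
```

```text
scene noise table 1.3820169985198882
top noise table 0.8495995615027143
scene rest [538.6 253.   28.3]
scene cradle [ 514.7 -228.9   14. ]
scene fork [684.2 -11.3 152.2]
top rest [513.9 244.8  58.2]
top cradle [ 517.  -213.4   95.6]
top fork [677.8 -20.   55.4]
scene blue 79 [547.3 271.2  62.2] [15.3 10.8 13.9]
scene brass 143 [ 561.2 -280.3   58.1] [15.9 11.3 12.4]
scene orange 34 [618.8 -32.4 155.1] [34.7 24.7 26.4]
scene blackfork 672 [679.8 -24.5 151.9] [28.2 22.1  4.5]
top blue 15 [529.5 276.3  72.7] [8.9 3.9 4.3]
top brass 122 [ 556.1 -279.9   58.8] [9.8 8.8 8.9]
top orange 25 [615.    4.2 153.5] [ 4.3 21.1  4. ]
top blackfork 405 [672.1 -23.9 151.6] [21.4 19.1  4. ]
```

```bash
cat >> fit.py <<'E'
def sd_box(p,c,h):
    q=np.abs(p-c)-h
    return np.linalg.norm(np.maximum(q,0),axis=1)+np.minimum(q.max(1),0)
def sd_cyl(p,x0,x1,r): # along x
    a=np.stack([np.abs(p[:,0]-(x0+x1)/2)-(x1-x0)/2,np.hypot(p[:,1],p[:,2])-r],1)
    return np.linalg.norm(np.maximum(a,0),axis=1)+np.minimum(a.max(1),0)
def loc(P,x,y,yaw):
    c,s=np.cos(yaw),np.sin(yaw); q=P-np.array([x,y,0]); return np.stack([q[:,0]*c+q[:,1]*s,-q[:,0]*s+q[:,1]*c,q[:,2]],1)
def m_noz(p):
    q=p-np.array([0,0,50]); return np.min([sd_cyl(q,-80,94,13),sd_cyl(q,26,34,23),sd_cyl(q,-94,-78,10)],axis=0)
def m_rest(p): # nozzle offset separately
    return sd_box(p,[0,0,6],[95,35,6])
ry=lambda p:np.stack([(p[:,0]+p[:,2])*.70711,p[:,1],(p[:,2]-p[:,0])*.70711],1) # u along slope, y, w normal
def m_cradle(p,fx):
    q=ry(p-np.array([fx,0,62]))
    return np.min([sd_box(p,[0,0,6],[85,45,6]),sd_box(q,[-4,0,0],[4,22,22])],axis=0)
def m_fork(p):
    return np.min([sd_box(p,[25,0,6],[65,50,6]),
       sd_box(p,[-10+2.5,20.5,145],[27.5,5,5]) if 0 else sd_box(p,[-5,22,145],[30,6.5,5]),sd_box(p,[-5,-22,145],[30,6.5,5]),sd_box(p,[30,0,145],[15,28.5,5]),sd_cyl(np.stack([p[:,2],p[:,0]-50,p[:,1]],1),0,140,10)],axis=0)
def run(model,P,x0):
    f=lambda v:model(P,v)
    r=least_squares(f,x0,loss='cauchy',f_scale=3,diff_step=1e-4,x_scale=[10,10,.1]+[10]*(len(x0)-3))
    res=np.abs(f(r.x)); return r.x,np.median(res),len(P)
E
python3 - <<'E'
from fit import *
for n in CL:
    # nozzle: pts z>30 near
    P,c,_=grab(n,(540,245),115,33,90)
    best=min((run(lambda P,v:m_noz(loc(P,*v)),P,[535,245,a]) for a in np.radians([0,60,120,180,240,300])),key=lambda t:t[1]); v=best[0]; print(n,"noz",v[:2].round(1),np.degrees(v[2]).round(1),best[1:])
    P,c,_=grab(n,(v[0],v[1]),112,5,16)
    a=v[2]; b=run(lambda P,v:m_rest(loc(P,*v)),P,[v[0],v[1],a]); w=b[0]; print(n,"rest",w[:2].round(1),np.degrees(w[2]).round(1),b[1:])
    P,c,_=grab(n,(520,-230),115,4,130)
    best=min((run(lambda P,v:m_cradle(loc(P,*v[:3]),v[3]),P,[520,-230,a,-50]) for a in np.radians([90,110,130])),key=lambda t:t[1]); v=best[0]; print(n,"cradle",v[:2].round(1),np.degrees(v[2]).round(1),v[3].round(1),best[1:],"foot",(v[:2]+v[3]*np.array([np.cos(v[2]),np.sin(v[2])])).round(1))
    P,c,_=grab(n,(655,-20),110,5,165)
    best=min((run(lambda P,v:m_fork(loc(P,*v[:3])),P,[655,-20,a]) for a in np.radians([-30,-10,10,30])),key=lambda t:t[1]); v=best[0]; print(n,"fork",v[:2].round(1),np.degrees(v[2]).round(1),best[1:])
E
```

```text
scene noz [524.1 246. ] 67.2 (np.float64(1.7041584392209996), 722)
scene rest [525.8 248.4] 67.3 (np.float64(1.8428840343475237), 990)
scene cradle [ 537.  -226.1] 115.2 -49.7 (np.float64(4.516633333947107), 2185) foot [ 558.2 -271.1]
scene fork [650.  -19.7] -8.8 (np.float64(2.628998732628588), 2411)
top noz [522.2 250.3] 66.8 (np.float64(1.69282750142089), 591)
top rest [523.2 253.7] 66.8 (np.float64(2.714022219369781), 898)
top cradle [ 528.7 -219.6] 112.9 -57.3 (np.float64(4.753893687244158), 1972) foot [ 551.  -272.5]
top fork [646.9 -17.1] -7.2 (np.float64(3.4096039129032745), 1643)
```

```bash
cat > ov.py <<'E'
from fit import *
def w(p,x,y,yaw):
    p=np.atleast_2d(np.array(p,float)); c,s=np.cos(yaw),np.sin(yaw); return np.stack([x+p[:,0]*c-p[:,1]*s,y+p[:,0]*s+p[:,1]*c,p[:,2]],1)
def rect(x0,x1,y0,y1,z): return [[x0,y0,z],[x1,y0,z],[x1,y1,z],[x0,y1,z],[x0,y0,z]]
def circ(x,r,zc=50): 
    t=np.linspace(0,2*np.pi,33); return np.stack([np.full(33,x),r*np.cos(t),zc+r*np.sin(t)],1)
def slope(uvw,fx): # (u along,y,w)
    a=np.array(uvw,float); return np.stack([fx+.70711*(a[:,0]-a[:,2]),a[:,1],62+.70711*(a[:,0]+a[:,2])],1)
def L_rest(): return [rect(-95,95,-35,35,12)]
def L_noz(): return [circ(26,23),circ(34,23),circ(94,13),circ(-74,13),circ(-94,8),[[-74,-13,50],[94,-13,50]],[[-74,13,50],[94,13,50]]]
def L_cradle(fx): return [rect(-85,85,-45,45,12),slope([[0,-22,-22],[0,22,-22],[0,22,22],[0,-22,22],[0,-22,-22]],fx)]
def L_fork(): return [rect(-40,90,-50,50,12),[[-35,15.5,150],[15,15.5,150],[15,-15.5,150],[-35,-15.5,150]]]
def overlay(items,boxes,name,src=None):
    for n in boxes:
        d=(src or D)[n]; x,y,wd,h=boxes[n]; S=min(800/wd,600/h)
        im=cv2.resize(d["color"][y:y+h,x:x+wd],None,fx=S,fy=S,interpolation=cv2.INTER_CUBIC)
        for Ls,v,col in items:
            for Lp in Ls:
                q=proj(d,w(Lp,*v)); q=(q-[x,y]+.5)*S
                cv2.polylines(im,[np.round(q*16).astype(np.int32)],False,col,1,cv2.LINE_AA,4)
        cv2.imwrite(f"pics/{name}_{n}.png",im)
E
python3 - <<'E'
from ov import *
r=np.radians
overlay([(L_rest(),(524.5,251,r(67)),(0,255,0)),(L_noz(),(523.2,248.2,r(67)),(0,0,255))],{'scene':(340,240,100,75),'top':(205,195,90,70)},"ovR")
overlay([(L_cradle(-53),(533,-223,r(114)),(0,255,0)),(L_fork(),(648.5,-18.5,r(-8)),(0,0,255))],{'scene':(180,200,136,130),'top':(310,160,130,115)},"ovC")
a=[cv2.imread(f"pics/ov{k}_{n}.png") for k in "RC" for n in ("scene","top")]
for k,i in (("R",0),("C",2)):
    A=[cv2.resize(x,(400,int(400*x.shape[0]/x.shape[1]))) for x in a[i:i+2]]
E
```

```text
(no output)
```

View pics/ovR_scene.png

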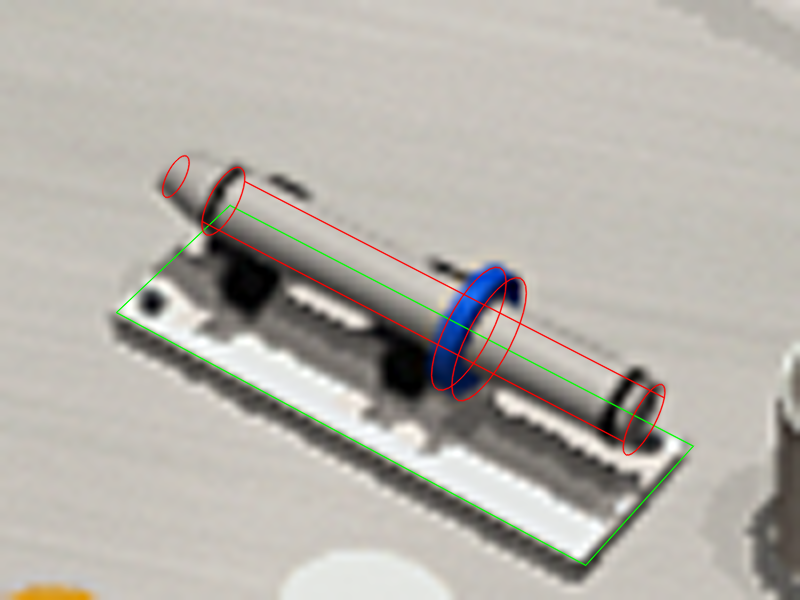

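View pics/ovR_top.png

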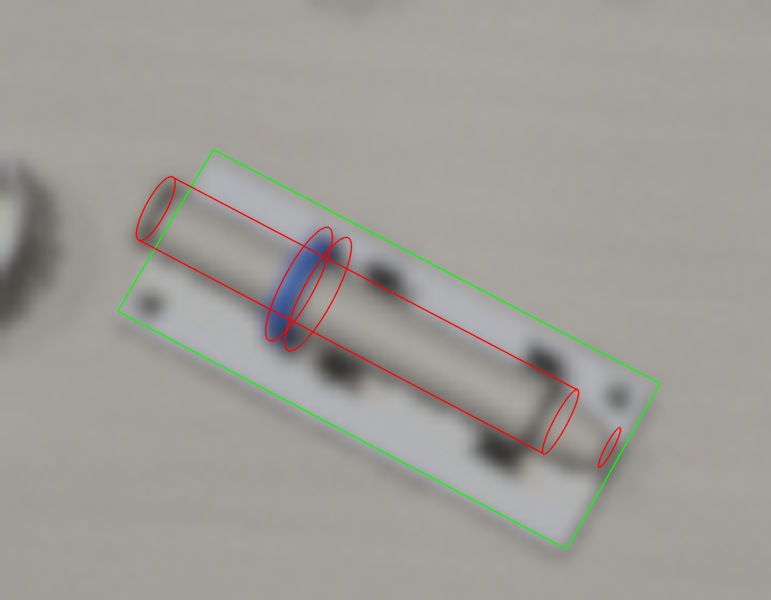

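View pics/ovC_scene.png

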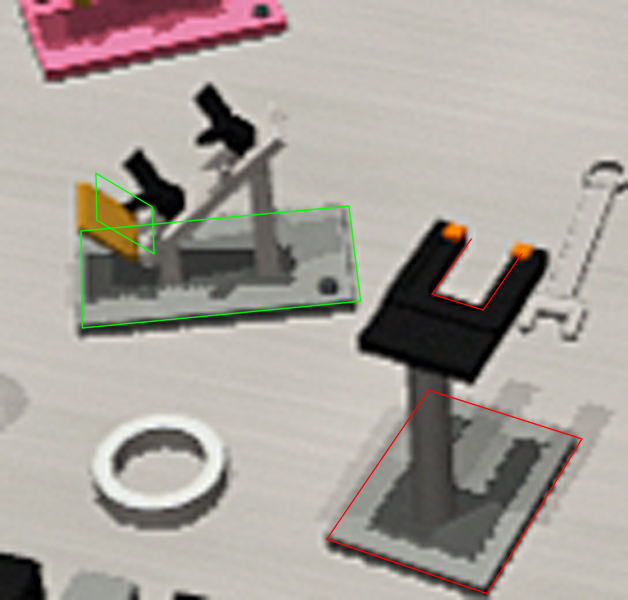

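View pics/ovC_top.png

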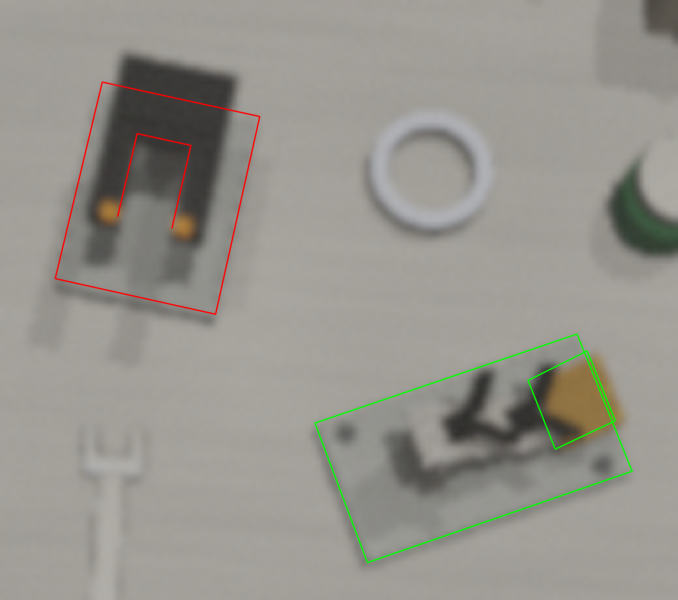

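Run:
```python
from ov import *
r=np.radians
V=(533,-223,r(114)); fx=-60
L=[rect(-85,85,-45,45,12),slope([[0,-22,-22],[0,22,-22],[0,22,22],[0,-22,22],[0,-22,-22]],fx),slope([[0,0,0],[188,0,0]],fx),
 slope([[26,-13,0],[26,13,0],[40,13,0],[40,-13,0],[26,-13,0]],fx),slope([[92,-13,0],[92,13,0],[106,13,0],[106,-13,0],[92,-13,0]],fx)]
overlay([(L,V,(0,255,0))],{'scene':(190,195,76,80),'top':(365,215,75,60)},"ovK")
for n in CL:
    d=D[n]; hsv=cv2.cvtColor(d["color"],cv2.COLOR_BGR2HSV).astype(int)
    P,c,ij=grab(n,(555,-275),60,15,120)
    h=hsv[ij[:,0],ij[:,1]]; m=(h[:,0]>8)&(h[:,0]<30)&(h[:,1]>120)
    q=ry(loc(P[m],*V)-np.array([0,0,62])); print(n,m.sum(),"u/.707 + ->fx", np.percentile(q[:,0],[5,25,50,75,95]).round(1)*1.414,"y",np.percentile(q[:,1],[3,50,97]).round(1),)
```

```text
scene 140 u/.707 + ->fx [-73.528  -70.9828 -69.0032 -66.458  -63.63  ] y [-23.4  -2.9  20.5]
top 122 u/.707 + ->fx [-71.9726 -68.0134 -65.6096 -61.509  -57.267 ] y [-14.6   0.8  20.2]
```

View pics/ovK_scene.png

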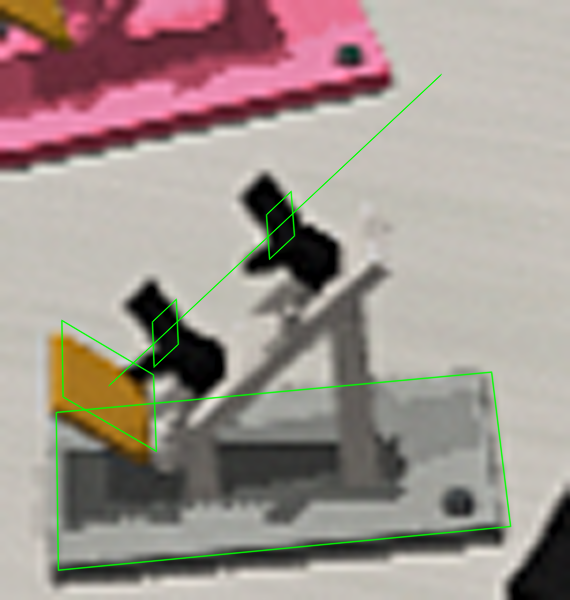

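View pics/ovK_top.png

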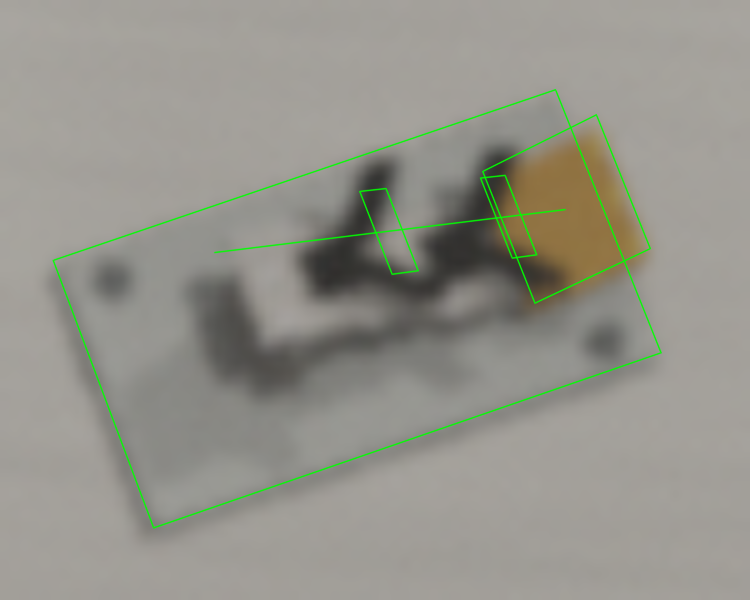

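Both cameras agree with the base-plate fits to about 1 mm. The grey cradle's foot is near (557,-278,62) and the nozzle grasp point near (513,224,50). I'll move above the nozzle, turning the jaws across it.

Request:
drive_tool --pt "1 0.066 -0.116 -0.01 0 0 -0.267" --pt "1 0.066 -0.116 -0.01 0 0 -0.267" --pt "1 0.066 -0.116 -0.01 0 0 -0.267" --pt "1 0.066 -0.116 -0.01 0 0 -0.267" --pt "1 0.066 -0.116 -0.01 0 0 -0.267"

```text
time: 1.0
ee_pos: [391.7, 434.0, 205.9]
tcp_rot: [179.7, -0.1, 113.2]
contact_force: [0.2, 0.1, 0.6]
gripper_width: 85.0
```

```bash
cat > st.py <<'E'
from plant import arm
import json,numpy as np
s=arm.read_state()
np.set_printoptions(suppress=True,precision=2)
print({k:(v if np.isscalar(v) else np.round(v,2).tolist()) for k,v in s.items() if k in("time","joint_positions","ee_pos","tcp_rot","contact_force","gripper_width")})
open("log.jsonl","a").write(json.dumps({k:np.array(s[k]).tolist() for k in("joint_positions","ee_pos","tcp_rot")})+"\n")
E
python3 st.py
```

```text
{'time': 1.0, 'joint_positions': [45.49, 5.76, 104.43, 0.01, 69.52, 22.25], 'ee_pos': [391.71, 434.02, 205.86], 'tcp_rot': [179.73, -0.12, 113.23], 'contact_force': [0.24, 0.09, 0.56], 'gripper_width': 85.04901719066572}
```

Request:
drive_tool --pt "1 0.08 -0.139 -0.01 0 0 -0.28" --pt "1 0.08 -0.139 -0.01 0 0 -0.28" --pt "1 0.08 -0.139 -0.02 0 0 -0.28" --pt "1 0.08 -0.139 -0.02 0 0 -0.28" --pt "1 0.08 -0.139 -0.02 0 0 -0.28"

```text
time: 1.5
ee_pos: [515.3, 218.8, 183.7]
tcp_rot: [179.4, -0.3, 70.2]
contact_force: [0.7, 0.9, 0.7]
gripper_width: 85.1
```

```bash
python3 st.py
cat > ik.py <<'E'
# FK fit: j1 about z; j2,j3 pitch; j4 roll, j5 pitch, j6 roll; params fitted
import numpy as np,json
from scipy.optimize import least_squares
from scipy.spatial.transform import Rotation as Ro
def fk(q,p):
    q=np.radians(q); d1,a1,a2,a3,d4,d6,e,off=p
    Rz=lambda t:Ro.from_euler('z',t); Ry=lambda t:Ro.from_euler('y',t)
    R=Rz(q[0]); x=R.apply([a1,e,d1])
    R=R*Ry(q[1]); x=x+R.apply([0,0,a2])
    R=R*Ry(q[2]); x=x+R.apply([a3,0,d4])
    R=R*Rz(q[3])*Ry(q[4]); x=x+R.apply([0,0,d6])
    R=R*Rz(q[5]+off); return x,R
def load(): return [json.loads(l) for l in open("log.jsonl")]
def err(p,L):
    o=[]
    for s in L:
        x,R=fk(s["joint_positions"],p); Rm=Ro.from_euler('xyz',s["tcp_rot"],degrees=True)
        o+=list(x-s["ee_pos"])+list((R.inv()*Rm).as_rotvec()*100)
    return np.array(o)
E
python3 - <<'E'
import json,numpy as np
s={"joint_positions":[62.172245,15.1700557,91.982478,0,72.9757,-2.1146],"ee_pos":[292.51,607.489,219.04],"tcp_rot":[-179.87,0,154.2867]}
L=open("log.jsonl").read(); open("log.jsonl","w").write(json.dumps(s)+"\n"+L)
import sys; sys.path.insert(0,"."); import os; os.chdir(".")
from ik import *
L=load(); best=None
for off in np.radians([0,90,180,270]):
  r=least_squares(err,[300,50,400,0,400,200,25,off],args=(L,)); print(r.cost,r.x.round(2))
E
```

```text
{'time': 1.5, 'joint_positions': [20.53, 3.78, 108.99, -0.12, 66.59, 40.34], 'ee_pos': [515.29, 218.82, 183.74], 'tcp_rot': [179.44, -0.33, 70.23], 'contact_force': [0.68, 0.91, 0.65], 'gripper_width': 85.11264074255337}
4.0852921728487346e-05 [252.4   -0.   512.     1.47 566.23 359.13  24.9    1.57]
4.085292179554297e-05 [252.4   -0.   512.     1.47 566.23 359.13  24.9    1.57]
4.085292173307209e-05 [252.4   -0.   512.     1.47 566.23 359.13  24.9    1.57]
4.0852921732380154e-05 [252.4   -0.   512.     1.47 566.23 359.13  24.9    7.85]
```

```bash
cat >> ik.py <<'E'
P=least_squares(err,[300,50,400,0,400,200,25,1.57],args=(load(),)).x
LO=np.array([-150.88,-54.13,17.81,-75.09,0,-146.25]);HI=np.array([150.88,125.18,147.31,255.09,152.58,146.25])
def ik(x,R,q0s=None):
    rng=np.random.default_rng(0); sols=[]
    q0s=list(q0s or [])+[LO+(HI-LO)*rng.random(6) for _ in range(12)]
    for q0 in q0s:
        f=lambda q:np.r_[(lambda a:np.r_[a[0]-x,(a[1].inv()*R).as_rotvec()*200])(fk(q,P))]
        r=least_squares(f,np.clip(q0,LO+.1,HI-.1),bounds=(LO,HI))
        if r.cost<.5 and not any(np.abs(r.x-s).max()<1 for s in sols): sols.append(r.x)
    return sols
def RM(x,z):
    x=np.array(x,float);z=np.array(z,float);x=x/np.linalg.norm(x);z=z/np.linalg.norm(z);return Ro.from_matrix(np.stack([x,np.cross(z,x),z],1))
E
python3 - <<'E'
from ik import *
np.set_printoptions(suppress=True,precision=1)
r=np.radians
psi=r(114); cu=np.array([np.cos(psi),np.sin(psi),0]); k=np.array([0,0,1.])
foot=np.array([557.4,-277.8,62]); h=(cu+k)/2**.5; n=(cu-k)/2**.5
g=foot+h*66
print("A normal grasp in cradle")
for t in (0,15,30,45):  # tilt of tool z toward vertical (toward -h)
    z=np.cos(r(t))*n-np.sin(r(t))*h; x=np.cos(r(t))*h+np.sin(r(t))*n
    for off in (0,60):
        for s in ik(g-3*z-off*n,RM(x,z)): print(t,off,s)
print("B head grasp along axis")
g2=foot+h*(94+66)
for t in (0,20,30,45,90): # tool z = -h rotated toward n 
    z=-h*np.cos(r(t))+n*np.sin(r(t)); x=n*np.cos(r(t))+h*np.sin(r(t))
    for sg in (1,-1):
        for s in ik(g2-3*z,RM(sg*x,z)): print(t,sg,s)
E
```

```text
A normal grasp in cradle
0 0 [-37.9  37.5  83.7  19.7  99.7 -65.9]
0 60 [-39.3  38.9  76.5  19.3 105.5 -65.1]
15 0 [-35.2  28.   91.8  14.9  86.7 -63.5]
15 60 [-36.8  29.4  84.8  14.1  92.4 -63.5]
30 0 [-31.3  18.9 100.3   8.9  73.3 -58.7]
30 60 [-33.3  20.2  93.8   8.2  78.8 -59.8]
45 0 [-26.  11. 109.  -0.  60. -50.]
45 60 [-28.5  12.  103.    0.   65.1 -52.5]
B head grasp along axis
0 1 [  4.8  -5.5 131.1 -56.6  53.1  16.2]
20 1 [ -7.6  -6.1 123.1 -27.   52.5 -16.9]
30 1 [-13.6  -3.7 118.4 -14.2  56.8 -30.7]
45 1 [-21.5   2.3 111.1  -0.   66.5 -45.5]
45 -1 [-21.5   2.3 111.1   0.   66.5 134.5]
90 1 [-35.5  28.2  90.4  21.5 101.3 -63. ]
90 -1 [-35.5  28.2  90.4  21.5 101.3 117. ]
```

```bash
cat > go.py <<'E'
# prints remaining shift/turn in shares to a target: python go.py x y z  xx xy xz zx zy zz(tool x dir, tool z dir)
import sys; from ik import *; from plant import arm
def delta(x,R,show=True):
    s=arm.read_state(); d=(np.array(x)-s["ee_pos"]); R0=Ro.from_euler('xyz',s["tcp_rot"],degrees=True)
    rv=np.degrees((R*R0.inv()).as_rotvec())
    print("t",round(s["time"],2),"d mm",d.round(1),"rot deg",rv.round(2),"| shares",(d/300).round(4),(rv/30).round(4),"rows>=",round(max(np.linalg.norm(d)/50,np.linalg.norm(rv)/8.59),1),"F",s["contact_force"].round(1),"w",round(s["gripper_width"],1))
    return d,rv
E
python3 - <<'E'
from go import *
a=np.radians(67)
delta([513,223.8,110],RM([np.cos(a),np.sin(a),0],[0,0,-1]))
E
```

```text
t 1.5 d mm [ -2.3   5.  -73.7] rot deg [-0.11  0.65 -3.23] | shares [-0.0076  0.0166 -0.2458] [-0.0035  0.0215 -0.1077] rows>= 1.5 F [0.7 0.9 0.7] w 85.1
```

Request:
drive_tool --pt "1 -0.004 0.008 -0.11 0 0.011 -0.054" --pt "1 -0.004 0.008 -0.11 0 0.011 -0.054" --pt "1 0 0 0 0 0 0"

```text
time: 1.8
ee_pos: [517.8, 216.2, 118.0]
tcp_rot: [179.8, -0.2, 66.0]
contact_force: [-0.6, -0.7, -0.3]
gripper_width: 85.4
```

```bash
cat > snap.py <<'E'
import sys,pickle,cv2; from plant import cams
def snap(tag,boxes):
    o=[]
    for n in ("scene","top"):
        d=cams.read_camera(n); pickle.dump(d,open(f"{tag}_{n}.pkl","wb"))
        x,y,w,h=boxes[n]; S=min(400/w,400/h); o.append(cv2.resize(d["color"][y:y+h,x:x+w],None,fx=S,fy=S,interpolation=cv2.INTER_CUBIC))
    H=max(i.shape[0] for i in o); cv2.imwrite(f"pics/{tag}.png",cv2.hconcat([cv2.copyMakeBorder(i,0,H-i.shape[0],0,0,cv2.BORDER_CONSTANT) for i in o]))
E
python3 - <<'E'
from snap import snap; snap("a1",{"scene":(330,180,120,140),"top":(190,170,120,120)})
from go import *
a=np.radians(67)
delta([513,223.8,53],RM([np.cos(a),np.sin(a),0],[0,0,-1]))
E
```

```text
t 1.9 d mm [ -7.5   5.8 -69.3] rot deg [-0.2   0.67  0.83] | shares [-0.0251  0.0193 -0.2311] [-0.0068  0.0222  0.0278] rows>= 1.4 F [ 0.8 -0.4  0.3] w 85.3
```

View pics/a1.png

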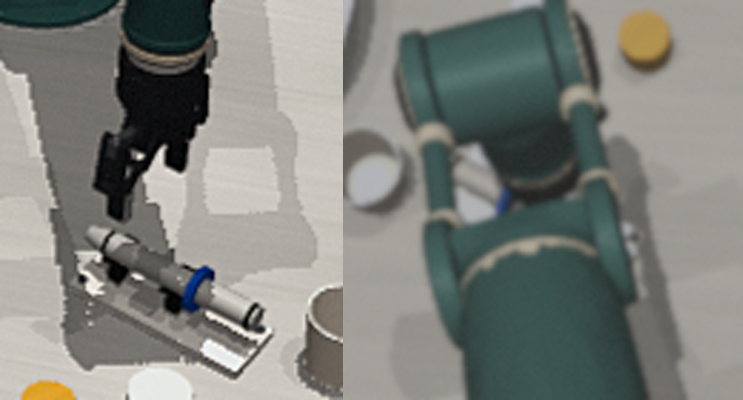

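Request:
drive_tool --pt "1 0 0 0 0 0 0"

```text
time: 2.0
ee_pos: [521.6, 218.8, 124.3]
tcp_rot: [179.4, -0.6, 66.2]
contact_force: [0.8, 0.0, 0.5]
gripper_width: 85.3
```

```bash
for i in 1 2; do python3 - <<'E'
from ik import *; from plant import arm
s=arm.read_state(); print(s["time"],s["ee_pos"],fk(s["joint_positions"],P)[0],s["joint_vel"].round(1))
E
done
```

```text
2.0 [521.61054175 218.8326382  124.27981923] [521.60436812 218.8311401  124.28072883] [ 0.2 -0.4 -0.5 -0.1  0.5 -0.3]
2.0 [521.61054175 218.8326382  124.27981923] [521.60436812 218.8311401  124.28072883] [ 0.2 -0.4 -0.5 -0.1  0.5 -0.3]
```

Request:
drive_tool --pt "1 0 0 0 0 0 0"

```text
time: 2.1
ee_pos: [522.5, 219.7, 126.1]
tcp_rot: [179.2, -0.7, 66.3]
contact_force: [-0.1, 0.7, 0.0]
gripper_width: 85.2
```

```bash
for i in 1 2; do python3 - <<'E'
from ik import *; from plant import arm
s=arm.read_state(); print(s["time"],s["ee_pos"],fk(s["joint_positions"],P)[0],s["joint_vel"].round(1))
E
done
```

```text
2.1 [522.46158582 219.67523873 126.11387774] [522.4569674  219.67432354 126.11476997] [ 0.4 -1.  -1.3  0.1  0.3 -0.1]
2.1 [522.46158582 219.67523873 126.11387774] [522.4569674  219.67432354 126.11476997] [ 0.4 -1.  -1.3  0.1  0.3 -0.1]
```

Zero rows drift up by about 1–2 mm, because the servo offset re-bases each row, so I'll compensate as I go.

Run:
```python
from go import *
a=np.radians(67)
delta([513,223.8,53],RM([np.cos(a),np.sin(a),0],[0,0,-1]))
```

```text
t 2.1 d mm [ -9.5   4.1 -73.1] rot deg [-0.32  0.96  0.69] | shares [-0.0315  0.0137 -0.2437] [-0.0107  0.0319  0.0231] rows>= 1.5 F [-0.1  0.7  0. ] w 85.2
```

Request:
drive_tool --pt "1 -0.014 0.005 -0.06 -0.004 0.012 0.008" --pt "1 -0.014 0.003 -0.06 -0.003 0.01 0.008" --pt "1 -0.007 0.002 -0.06 -0.003 0.01 0.005"

```text
time: 2.4
ee_pos: [516.2, 226.2, 76.6]
tcp_rot: [179.5, -0.6, 67.1]
contact_force: [-0.4, 0.5, 0.6]
gripper_width: 85.3
```

Run:
```python
from go import *
a=np.radians(67)
delta([513,223.8,53],RM([np.cos(a),np.sin(a),0],[0,0,-1]))
```

```text
t 2.4 d mm [ -3.2  -2.4 -23.6] rot deg [-0.31  0.72 -0.13] | shares [-0.0105 -0.0079 -0.0787] [-0.0104  0.0239 -0.0044] rows>= 0.5 F [-0.4  0.5  0.6] w 85.3
```

Request:
drive_tool --pt "1 -0.009 -0.008 -0.044 -0.005 0.015 0" --pt "1 -0.007 -0.005 -0.04 -0.003 0.01 0"

```text
time: 2.6
ee_pos: [509.8, 222.9, 49.0]
tcp_rot: [-179.9, 0.0, 67.3]
contact_force: [0.2, -0.1, 0.5]
gripper_width: 85.4
```

Run:
```python
from go import *
a=np.radians(67)
delta([513,223.8,53],RM([np.cos(a),np.sin(a),0],[0,0,-1]))
from snap import snap; snap("a2",{"scene":(330,200,120,120),"top":(190,170,120,120)})
```

```text
t 2.6 d mm [3.2 0.9 4. ] rot deg [-0.04 -0.14 -0.26] | shares [0.0106 0.0032 0.0134] [-0.0015 -0.0046 -0.0086] rows>= 0.1 F [ 0.2 -0.1  0.5] w 85.4
```

View pics/a2.png

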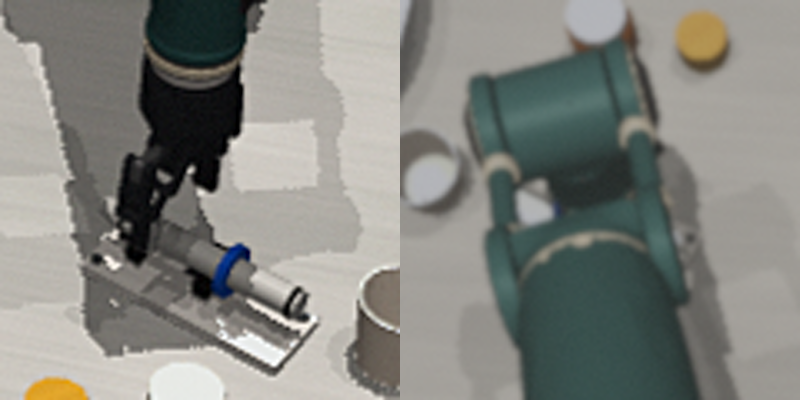

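Run:
```python
from go import *; from h import *
d=pickle.load(open("a2_scene.pkl","rb")); s=arm.read_state(); print(s["time"],s["ee_pos"].round(1))
R=Ro.from_euler('xyz',s["tcp_rot"],degrees=True)
for p in ([0,43,9],[0,57,9],[0,-43,9],[0,-57,9],[11,50,9],[-11,50,9]):
    q=proj(d,s["ee_pos"]+R.apply(p))[0]; print(p,q.round(1),"crop",((q-[330,200])*400/120).round(0))
print([ (proj(d,[524.5+t*.391,251+t*.921,37])[0]-[330,200])*3.33 for t in (-61,5)])
```

```text
2.7 [508.1 222.   47.5]
[0, 43, 9] [372.3 282.5] crop [141. 275.]
[0, 57, 9] [369.4 285.4] crop [131. 285.]
[0, -43, 9] [389.5 265.4] crop [198. 218.]
[0, -57, 9] [392.2 262.7] crop [207. 209.]
[11, 50, 9] [374.3 285.7] crop [148. 286.]
[-11, 50, 9] [367.5 282.1] crop [125. 274.]
[array([139.24919074, 234.88656944]), array([206.35458878, 269.96346602])]
```

Request:
drive_tool --pt "1 0.012 0.004 0.014 0 0 0" --pt "0.2 0.002 0.0 0.0 0 0 0" --newtons 25

```text
time: 2.9
ee_pos: [513.0, 223.4, 52.3]
tcp_rot: [-179.7, 0.2, 67.2]
contact_force: [0.8, 0.3, 0.6]
gripper_width: 73.3
```

```bash
cat > d1.py <<'E'
from go import *
a=np.radians(67)
delta([513,223.8,53],RM([np.cos(a),np.sin(a),0],[0,0,-1]))
E
python3 d1.py
```

```text
t 2.9 d mm [-0.   0.4  0.7] rot deg [ 0.03 -0.33 -0.23] | shares [-0.      0.0013  0.0024] [ 0.001  -0.0111 -0.0076] rows>= 0.0 F [0.8 0.3 0.6] w 73.3
```

Request:
drive_tool --pt "-1 -0.003 -0.001 -0.004 0 0 0" --pt "-1 -0.003 -0.002 -0.004 0 0 0" --pt "-1 -0.003 -0.002 -0.004 0 0 0"

```text
time: 3.2
ee_pos: [512.7, 222.6, 51.0]
tcp_rot: [-179.9, -0.0, 67.2]
contact_force: [-0.4, 0.4, 0.8]
gripper_width: 28.1
```

```bash
python3 d1.py
```

```text
t 3.2 d mm [0.3 1.2 2. ] rot deg [-0.07 -0.06 -0.21] | shares [0.001  0.004  0.0065] [-0.0024 -0.0021 -0.0071] rows>= 0.0 F [-0.4  0.4  0.8] w 28.1
```

Request:
drive_tool --pt "-1 0 0.002 0.004 0 0 0" --pt "-1 0 0.001 0 0 0 0" --pt "-1 0 0 0 0 0 0" --newtons 70

```text
time: 3.5
ee_pos: [512.6, 223.4, 52.6]
tcp_rot: [-179.9, -0.1, 67.2]
contact_force: [-0.6, -0.4, -0.5]
gripper_width: 0.2
```

```bash
python3 d1.py
```

```text
t 3.5 d mm [0.4 0.4 0.4] rot deg [-0.08 -0.04 -0.2 ] | shares [0.0013 0.0013 0.0013] [-0.0027 -0.0014 -0.0066] rows>= 0.0 F [-0.6 -0.4 -0.5] w 0.2
```

The fingers shut to 0 mm, so they missed the nozzle. I'll look.

Run:
```python
from snap import snap; snap("a3",{"scene":(340,210,100,100),"top":(190,170,120,120)})
import cv2; i=cv2.imread("pics/a3.png"); cv2.imwrite("pics/a3b.png",cv2.resize(i[:,:400],(600,600)))
```

```text
(no output)
```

View pics/a3b.png

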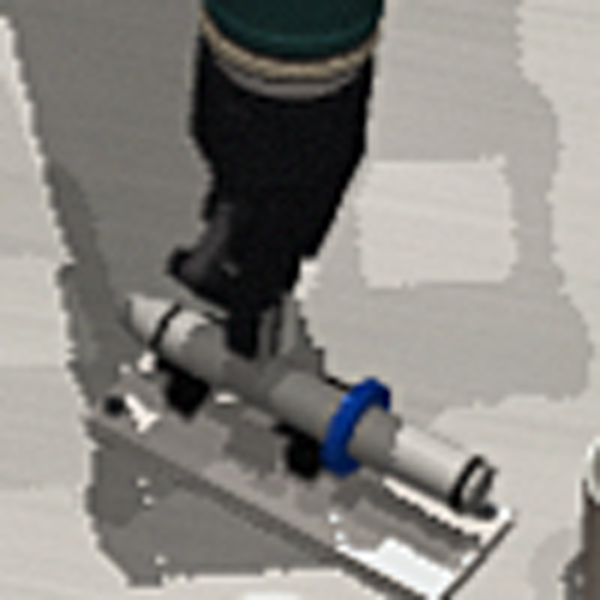

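Run:
```python
from go import *; from ov import *
d=pickle.load(open("a3_scene.pkl","rb")); s=arm.read_state(); print(s["time"],s["ee_pos"].round(1))
R=Ro.from_euler('xyz',s["tcp_rot"],degrees=True)
for p in ([0,0,22],[0,0,0],[0,0,-50],[0,0,-150]):
    q=proj(d,s["ee_pos"]+R.apply(p))[0]; print(p,q.round(1),"crop",((q-[340,210])*6).round(0))
C=cloud(d)
for cx,cy in [(245,330),(245,345),(235,300),(210,340),(280,390)]:
    print((cx,cy),C[210+cy//6,340+cx//6].round(0))
overlay([(L_rest(),(524.5,251,np.radians(67)),(0,255,0)),(L_noz(),(524.5,251,np.radians(67)),(0,0,255))],{'scene':(340,210,100,100)},"ov3",{"scene":d})
```

```text
3.6 [512.7 223.4  52.6]
[0, 0, 22] [381.  277.1] crop [246. 403.]
[0, 0, 0] [381.7 271.3] crop [250. 368.]
[0, 0, -50] [383.2 257.8] crop [259. 287.]
[0, 0, -150] [386.6 229. ] crop [279. 114.]
(245, 330) [527. 218.  88.]
(245, 345) [526. 219.  80.]
(235, 300) [554. 217. 129.]
(210, 340) [510. 203.  64.]
(280, 390) [536. 238.  64.]
```

View pics/ov3_scene.png

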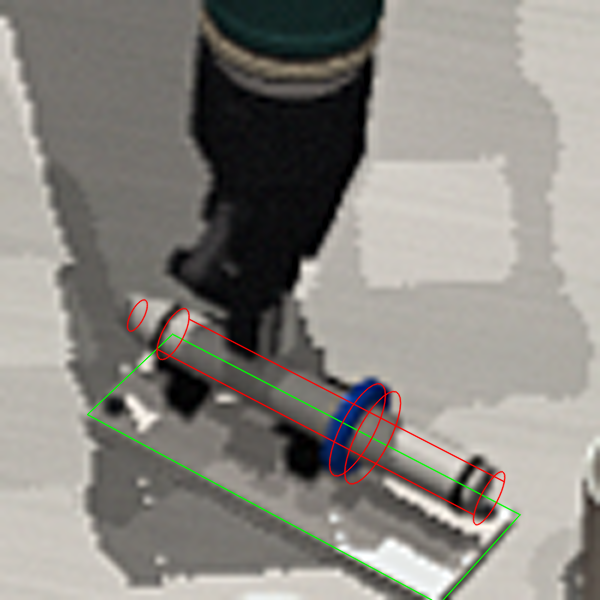

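Run:
```python
from h import *
d=pickle.load(open("a3_scene.pkl","rb")); C=cloud(d)
np.set_printoptions(linewidth=200,suppress=True)
for v in range(245,282,2):
    print(v,[f"{C[v,u,0]:.0f},{C[v,u,1]:.0f},{C[v,u,2]:.0f}|{d['color'][v,u].mean():.0f}" for u in range(372,394,3)])
```

```text
245 ['352,169,-1|119', '552,203,176|17', '556,211,182|31', '553,218,181|20', '540,224,171|12', '539,232,172|13', '509,237,148|12', '488,243,132|15']
247 ['363,171,1|120', '552,203,170|48', '554,211,173|26', '551,218,173|12', '534,224,160|14', '535,232,162|13', '513,238,145|14', '490,243,127|9']
249 ['377,173,5|118', '558,205,169|56', '555,212,168|19', '547,218,162|10', '534,225,152|13', '530,232,151|12', '517,239,141|14', '490,244,120|4']
251 ['558,197,159|56', '559,205,163|60', '536,210,144|12', '544,219,153|10', '534,225,146|11', '531,233,145|12', '516,239,134|9', '361,234,-1|125']
253 ['561,198,156|57', '569,207,165|32', '522,209,124|27', '531,218,134|12', '535,226,140|12', '528,233,136|16', '372,227,-1|118', '372,236,1|178']
255 ['570,200,156|51', '566,207,155|23', '559,214,151|50', '511,216,109|11', '535,227,133|15', '510,232,113|8', '376,228,-5|186', '383,238,3|180']
257 ['568,200,149|20', '576,209,158|17', '563,215,147|14', '532,219,122|10', '530,227,122|11', '514,233,109|8', '395,231,4|202', '385,238,-3|178']
259 ['545,198,120|78', '572,209,147|6', '564,215,141|12', '548,221,
[... 944 characters left out ...]
36|0', '519,206,47|65', '525,215,55|70', '524,223,56|77', '523,231,58|91', '529,240,65|118', '522,247,62|116', '523,255,64|88']
275 ['511,198,30|9', '492,204,15|72', '523,216,46|100', '528,224,53|69', '530,233,58|79', '528,240,57|119', '529,248,60|119', '530,256,63|118']
277 ['510,198,21|6', '499,205,14|85', '493,213,10|79', '528,225,45|71', '530,233,49|63', '540,242,62|96', '538,250,61|111', '534,257,60|120']
279 ['512,199,16|86', '508,207,14|92', '505,215,13|87', '503,223,14|108', '501,231,14|106', '536,242,51|65', '539,251,55|93', '540,259,59|109']
281 ['516,200,13|124', '513,208,11|126', '510,216,11|103', '516,225,19|89', '511,233,16|87', '544,244,51|0', '543,252,52|54', '543,260,54|89']
```

Run:
```python
import pickle,cv2
d=pickle.load(open("a3_scene.pkl","rb")); a=d["color"][235:285,355:415]; cv2.imwrite("pics/a3c.png",cv2.resize(cv2.convertScaleAbs(a,alpha=1.6,beta=20),None,fx=13,fy=12,interpolation=cv2.INTER_NEAREST))
```

```text
(no output)
```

View pics/a3c.png

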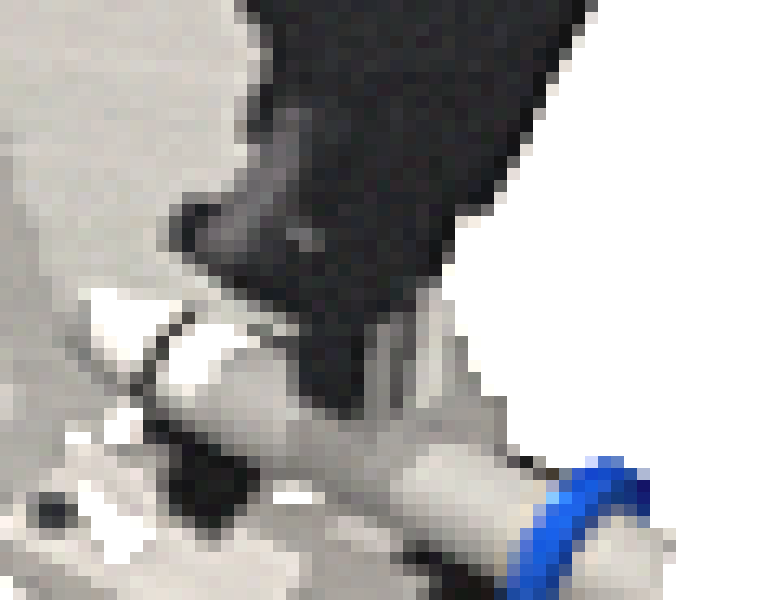

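Run:
```python
from h import *
import cv2
d=pickle.load(open("a2_scene.pkl","rb")); C=cloud(d)
for v in range(246,282,2):
    print(v,[f"{C[v,u,0]:.0f},{C[v,u,1]:.0f},{C[v,u,2]:.0f}|{d['color'][v,u].mean():.0f}" for u in range(366,396,3)])
o=[]
for t in ("a2","a3"):
    a=pickle.load(open(t+"_scene.pkl","rb"))["color"][195:285,355:405]; o.append(cv2.resize(cv2.convertScaleAbs(a,alpha=2,beta=30),None,fx=6.6,fy=6.6,interpolation=cv2.INTER_CUBIC))
cv2.imwrite("pics/a23.png",cv2.hconcat(o))
```

```text
246 ['362,153,-0|118', '563,189,179|21', '359,170,1|91', '550,203,171|50', '552,211,175|26', '545,217,171|13', '535,224,163|15', '534,232,165|15', '502,236,139|8', '473,242,115|12']
248 ['374,155,3|100', '569,190,178|22', '570,198,180|70', '558,204,172|31', '548,211,164|15', '543,218,162|15', '538,225,160|15', '531,232,155|15', '473,234,106|4', '475,243,110|8']
250 ['569,183,169|80', '574,192,175|28', '569,199,173|43', '570,206,175|19', '551,212,160|20', '546,219,158|11', '539,226,154|14', '361,216,-1|172', '468,235,95|6', '475,243,103|10']
252 ['570,184,164|70', '574,192,169|33', '575,200,172|27', '571,207,170|13', '379,192,0|130', '540,219,146|30', '540,226,148|1', '470,227,87|73', '472,236,92|8', '474,244,95|11']
254 ['564,184,151|42', '574,192,161|24', '571,200,161|20', '573,208,165|8', '396,195,7|74', '547,220,146|40', '541,227,142|40', '464,227,75|85', '465,236,78|7', '477,245,90|0']
256 ['572,185,151|15', '573,193,154|18', '575,201,158|16', '573,208,158|5', '553,213,142|16', '547,221,139|18', '394,213,3|106', '383,221,-5|116', '471,237,76|114', '473,245,80|0']
258 ['574,186,14
[... 1423 characters left out ...]
78,6|103', '512,189,33|1', '568,205,89|16', '559,211,82|67', '527,216,53|67', '525,224,53|73', '525,232,56|88', '529,240,62|116', '527,248,62|122', '530,256,67|117']
276 ['505,181,16|130', '507,189,21|0', '508,198,24|0', '497,205,15|85', '492,213,13|80', '527,224,48|62', '531,233,55|72', '535,241,61|109', '534,249,61|121', '536,257,65|121']
278 ['509,182,13|131', '511,190,17|54', '507,198,15|40', '500,206,10|86', '504,214,16|86', '496,222,11|116', '534,234,50|69', '531,242,50|83', '533,250,53|104', '539,258,61|120']
280 ['513,183,9|111', '512,191,10|131', '513,200,14|118', '508,207,10|128', '508,216,13|88', '504,223,11|83', '500,231,9|114', '537,243,48|27', '541,251,54|78', '543,259,57|100']
```

View pics/a23.png

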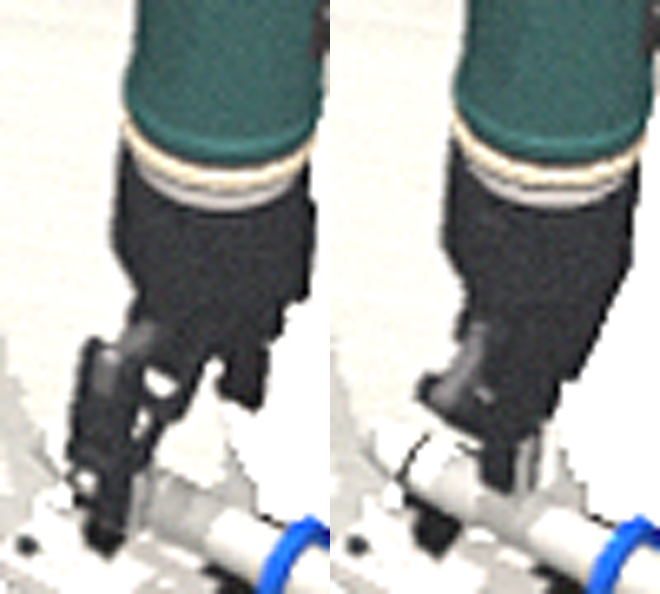

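The shut fingertips read about z = 70 when ee_pos says they should be at 30. I'll check whether the offset is in the arm or the tool by projecting FK points onto the full picture.

Run:
```python
from go import *; from h import *
s=arm.read_state(); q=np.radians(s["joint_positions"]); d1,a1,a2,a3,d4,d6,e,off=P
Rz=lambda t:Ro.from_euler('z',t); Ry=lambda t:Ro.from_euler('y',t)
R=Rz(q[0]); sh=R.apply([a1,0,d1]); pts={}
pts["shoulder"]=sh; she=R.apply([a1,e,d1]); pts["shoulder_e"]=she
R2=R*Ry(q[1]); el=she+R2.apply([0,0,a2]); pts["elbow"]=el
R3=R2*Ry(q[2]); wr=el+R3.apply([a3,0,d4]); pts["wrist"]=wr
pts["tcp"]=s["ee_pos"]; pts["tcp-200"]=s["ee_pos"]+[0,0,200]
for n in("scene","top"):
    d=pickle.load(open(f"a3_{n}.pkl","rb")); im=d["color"].copy(); C=cloud(d)
    for k,p in pts.items():
        u=proj(d,p)[0]; print(n,k,p.round(0),u.round(0), end=" ")
        if 0<u[0]<640 and 0<u[1]<480: cv2.circle(im,tuple(int(i) for i in u),3,(0,0,255),-1); print(C[int(u[1]),int(u[0])].round(0))
        else: print()
    cv2.imwrite(f"pics/fk_{n}.png",im)
```

```text
scene shoulder [ -0.  -0. 252.] [347. 106.] [ 65.  13. 289.]
scene shoulder_e [ -9.  23. 252.] [355. 106.] [ 57.  33. 288.]
scene elbow [ 91.  61. 753.] [372. -52.] 
scene wrist [513. 223. 412.] [394. 160.] [546. 225. 433.]
scene tcp [513. 223.  53.] [382. 271.] [525. 223.  65.]
scene tcp-200 [513. 223. 253.] [388. 214.] [548. 226. 282.]
top shoulder [ -0.  -0. 252.] [313. 428.] [ 76.   0. 793.]
top shoulder_e [ -9.  23. 252.] [303. 431.] [ 71.  14. 795.]
top elbow [ 91.  61. 753.] [274. 410.] [ 97.  58. 806.]
top wrist [513. 223. 412.] [238. 202.] [502. 216. 451.]
top tcp [513. 223.  53.] [256. 236.] [404. 151. 549.]
top tcp-200 [513. 223. 253.] [247. 220.] [483. 203. 375.]
```

View pics/fk_scene.png

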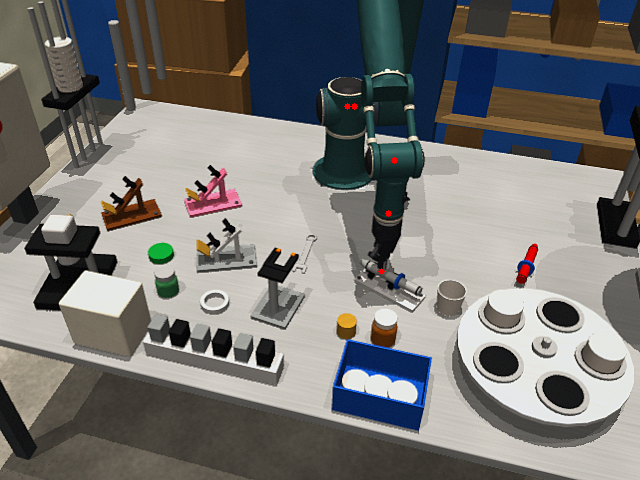

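View pics/fk_top.png

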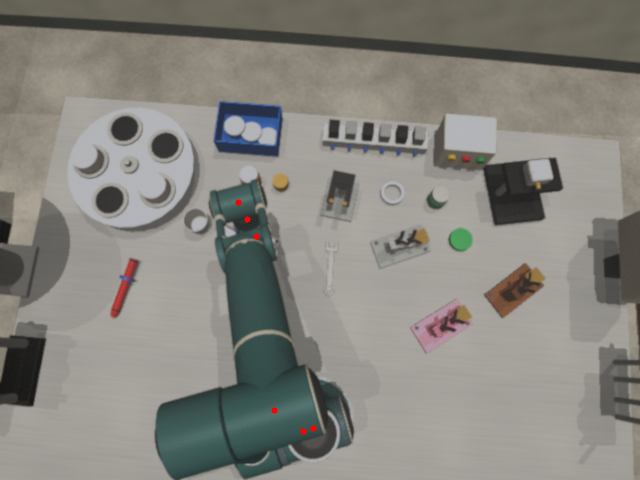

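The wrist centre projects right on the wrist housing in both pictures, so the arm kinematics are fine. The gripper is about 40 mm shorter than the stated TCP implies: the shut fingertips are about 18 mm behind the reported TCP. I'll treat the grasp point as TCP −37 mm along the tool, then open and descend, checking on the way.

Request:
drive_tool --pt "1 -0.002 0 0.01 0 0 0" --pt "1 -0.002 -0.001 -0.002 0 0 0" --pt "1 -0.002 -0.001 -0.004 0 0 0" --pt "1 -0.002 -0.001 -0.004 0 0 0" --pt "1 -0.002 -0.001 -0.02 0 0 0" --newtons 25

```text
time: 4.1
ee_pos: [510.3, 222.5, 47.3]
tcp_rot: [180.0, -0.1, 67.2]
contact_force: [0.2, 0.7, -0.1]
gripper_width: 72.3
```

```bash
sed -i 's/\[513,223.8,53\]/[513,223.8,13]/' d1.py; python3 d1.py
```

```text
t 4.1 d mm [  2.7   1.3 -34.3] rot deg [-0.12  0.07 -0.21] | shares [ 0.0091  0.0043 -0.1142] [-0.004   0.0023 -0.0069] rows>= 0.7 F [ 0.2  0.7 -0.1] w 72.3
```

Request:
drive_tool --pt "1 0.004 0.002 -0.03 0 0 0" --pt "1 0.002 0 -0.04 0 0 0" --pt "1 0.001 0 -0.025 0 0 0"

```text
time: 4.4
ee_pos: [512.1, 223.0, 16.2]
tcp_rot: [180.0, -0.1, 67.2]
contact_force: [0.3, -0.5, -0.0]
gripper_width: 85.1
```

```bash
python3 d1.py
python3 - <<'E'
from snap import snap; snap("a4",{"scene":(340,210,100,100),"top":(190,170,120,120)})
import cv2; i=cv2.imread("pics/a4.png"); cv2.imwrite("pics/a4b.png",cv2.resize(i[:,:400],(600,600)))
E
python3 d1.py
```

```text
t 4.4 d mm [ 0.9  0.8 -3.2] rot deg [-0.12  0.06 -0.21] | shares [ 0.0028  0.0027 -0.0107] [-0.0039  0.002  -0.0069] rows>= 0.1 F [ 0.3 -0.5 -0. ] w 85.1
t 4.5 d mm [ 1.7  1.1 -2.7] rot deg [-0.08 -0.05 -0.2 ] | shares [ 0.0056  0.0038 -0.0091] [-0.0025 -0.0018 -0.0068] rows>= 0.1 F [-0.3 -0.1 -0.4] w 85.1
```

View pics/a4b.png

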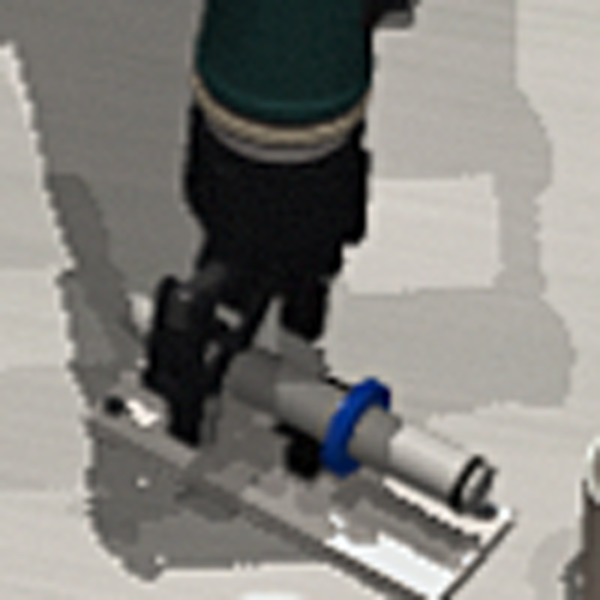

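The fingers now straddle the body between the supports. I'll close.

Request:
drive_tool --pt "-1 0.002 0.002 -0.006 0 0 0" --pt "-1 -0.002 -0.001 -0.003 0 0 0" --pt "-1 -0.002 -0.001 -0.003 0 0 0" --pt "-1 -0.002 -0.001 -0.002 0 0 0"

```text
time: 4.9
ee_pos: [510.6, 222.6, 11.3]
tcp_rot: [-179.9, -0.1, 67.2]
contact_force: [-0.2, 0.3, 0.9]
gripper_width: 28.3
```

```bash
python3 d1.py
```

```text
t 4.9 d mm [2.4 1.2 1.7] rot deg [-0.09 -0.03 -0.2 ] | shares [0.0079 0.0041 0.0056] [-0.0029 -0.001  -0.0067] rows>= 0.1 F [-0.2  0.3  0.9] w 28.3
```

Request:
drive_tool --pt "-1 0.001 0.001 0.001 0 0 0" --pt "-1 0 0 0 0 0 0" --newtons 80

```text
time: 5.1
ee_pos: [511.6, 222.6, 11.9]
tcp_rot: [180.0, -0.1, 67.2]
contact_force: [0.9, 1.8, -2.5]
gripper_width: 24.1
```

```bash
python3 d1.py
```

```text
t 5.1 d mm [1.4 1.2 1.1] rot deg [-0.08  0.06 -0.2 ] | shares [0.0046 0.0041 0.0038] [-0.0026  0.0022 -0.0066] rows>= 0.0 F [ 0.9  1.8 -2.5] w 24.1
```

Request:
drive_tool --pt "-1 0 0 0.03 0 0 0" --pt "-1 0 0 0.08 0 0 0" --pt "-1 0 0 0.15 0 0 0" --pt "-1 0 0 0.15 0 0 0" --pt "-1 0 0 0.15 0 0 0"

```text
time: 5.6
ee_pos: [498.0, 218.4, 174.0]
tcp_rot: [-178.7, 1.0, 67.2]
contact_force: [1.4, 1.5, -3.4]
gripper_width: 24.2
```

```bash
cat > d2.py <<'E'
# target in cradle: args: hover(mm along -n), s (nozzle grasp dist from tip), up-slope offset
import sys; from go import *
hov=float(sys.argv[1]); up=float(sys.argv[2]); S=float(sys.argv[3]) if len(sys.argv)>3 else 64.4
psi=np.radians(114); cu=np.array([np.cos(psi),np.sin(psi),0]); k=np.array([0,0,1.]); h=(cu+k)/2**.5; n=(cu-k)/2**.5
foot=np.array([557.4,-277.8,62])
x=foot+h*(S+up)+37*n-hov*n
R=RM(h,n); d,rv=delta(x,R); 
R0=Ro.from_euler('xyz',arm.read_state()["tcp_rot"],degrees=True)
print("in cradle axes: up-slope",(d@h).round(1),"along n",(d@n).round(1),"side",(d@np.cross(n,h)).round(1))
E
python3 d2.py 90 10
python3 - <<'E'
from snap import snap; snap("b1",{"scene":(300,120,180,180),"top":(150,130,180,180)})
E
```

```text
t 5.6 d mm [  53.2 -482.4  -21.9] rot deg [47.24 -0.75 43.71] | shares [ 0.1774 -1.608  -0.0729] [ 1.5746 -0.0249  1.4571] rows>= 9.7 F [ 1.4  1.5 -3.4] w 24.2
in cradle axes: up-slope -342.4 along n -311.4 side -147.6
```

View pics/b1.png

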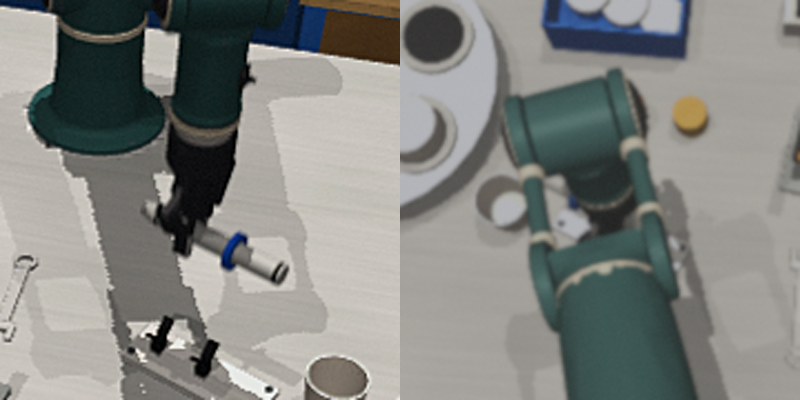

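Request:
drive_tool --pt "-1 0.01 -0.14 0.03 0.14 0 0.13" --pt "-1 0.01 -0.15 0.03 0.14 0 0.13" --pt "-1 0.01 -0.15 0.02 0.14 0 0.13" --pt "-1 0.01 -0.15 0.02 0.14 0 0.13" --pt "-1 0.01 -0.15 0.01 0.14 0 0.13"

```text
time: 6.2
ee_pos: [513.8, 9.9, 214.4]
tcp_rot: [-175.0, -20.4, 87.6]
contact_force: [1.7, 0.0, -4.7]
gripper_width: 24.2
```

```bash
python3 d2.py 90 10
```

```text
t 6.2 d mm [  37.4 -273.9  -62.3] rot deg [25.09  0.41 23.23] | shares [ 0.1247 -0.9128 -0.2078] [0.8365 0.0138 0.7742] rows>= 5.7 F [ 1.7  0.  -4.7] w 24.2
in cradle axes: up-slope -231.7 along n -143.6 side -77.2
```

Request:
drive_tool --pt "-1 0.02 -0.15 -0.01 0.14 0 0.13" --pt "-1 0.02 -0.15 -0.02 0.14 0 0.13" --pt "-1 0.02 -0.15 -0.03 0.14 0 0.13" --pt "-1 0.02 -0.15 -0.03 0.14 0 0.13" --pt "-1 0.02 -0.13 -0.03 0.12 0 0.12"

```text
time: 6.7
ee_pos: [541.2, -220.0, 176.1]
tcp_rot: [-179.1, -41.2, 109.7]
contact_force: [0.9, 0.1, -3.6]
gripper_width: 24.4
```

```bash
python3 d2.py 90 10
```

```text
t 6.7 d mm [ 10. -44. -24.] rot deg [3.77 0.77 3.68] | shares [ 0.0333 -0.1465 -0.08  ] [0.1255 0.0256 0.1226] rows>= 1.0 F [ 0.9  0.1 -3.6] w 24.4
in cradle axes: up-slope -48.2 along n -14.3 side -8.7
```

Request:
drive_tool --pt "-1 0.012 -0.05 -0.02 0.04 0.01 0.04" --pt "-1 0.01 -0.04 -0.015 0.03 0.01 0.03" --pt "-1 0.005 -0.02 -0.015 0.02 0.005 0.02"

```text
time: 7.0
ee_pos: [547.5, -260.9, 150.5]
tcp_rot: [-178.9, -44.4, 112.0]
contact_force: [-0.5, -1.1, -4.6]
gripper_width: 24.5
```

```bash
python3 d2.py 90 10;  python3 - <<'E'
from snap import snap; snap("b2",{"scene":(150,100,160,180),"top":(340,180,120,120)})
E
python3 d2.py 90 10
```

```text
t 7.0 d mm [ 3.8 -3.1  1.6] rot deg [ 0.85 -0.45  1.27] | shares [ 0.0125 -0.0103  0.0053] [ 0.0283 -0.0152  0.0424] rows>= 0.2 F [-0.5 -1.1 -4.6] w 24.5
in cradle axes: up-slope -2.0 along n -4.2 side 2.2
t 7.1 d mm [ 4.1 -4.4  1.8] rot deg [ 0.79 -0.53  1.26] | shares [ 0.0138 -0.0146  0.0061] [ 0.0265 -0.0176  0.0419] rows>= 0.2 F [-0.   0.2 -4. ] w 24.3
in cradle axes: up-slope -2.7 along n -5.3 side 2.0
```

View pics/b2.png

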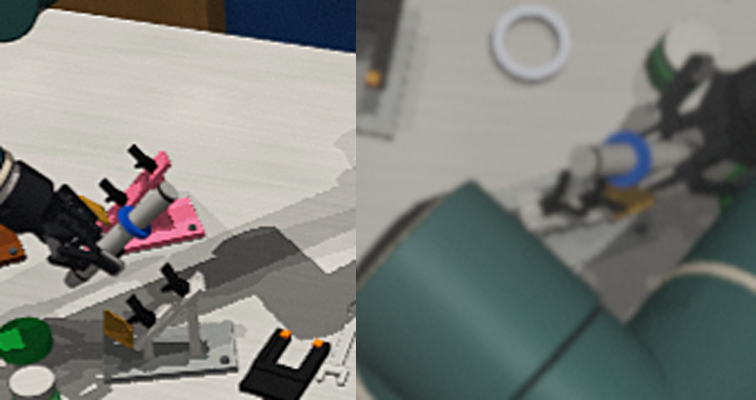

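```bash
cat > ovn.py <<'E'
from go import *; from h import *
def rings(tip,h,extra=()):
    a=np.cross(h,[0,0,1.]); a=a/np.linalg.norm(a) if np.linalg.norm(a)>.01 else np.array([1.,0,0]); b=np.cross(h,a); t=np.linspace(0,2*np.pi,33)[:,None]; C=lambda s,r:tip+s*h+r*(np.cos(t)*a+np.sin(t)*b)
    o=[C(0,8),C(20,13),C(120,23),C(128,23),C(188,13)]
    for sg in(0,8,16,24): o.append(np.array([C(20,13)[sg],C(188,13)[sg]]))
    return o
def draw(tag,boxes,lines,out):
    o=[]
    for n in ("scene","top"):
        d=pickle.load(open(f"{tag}_{n}.pkl","rb")); x,y,w,hh=boxes[n]; S=min(400/w,500/hh)
        im=cv2.resize(d["color"][y:y+hh,x:x+w],None,fx=S,fy=S,interpolation=cv2.INTER_CUBIC)
        for L,c in lines:
            q=(proj(d,L)-[x,y]+.5)*S; cv2.polylines(im,[np.round(q*16).astype(np.int32)],False,c,1,cv2.LINE_AA,4)
        o.append(im)
    H=max(i.shape[0] for i in o); cv2.imwrite(f"pics/{out}.png",cv2.hconcat([cv2.copyMakeBorder(i,0,H-i.shape[0],0,0,cv2.BORDER_CONSTANT) for i in o]))
E
python3 - <<'E'
from ovn import *
s=arm.read_state(); R=Ro.from_euler('xyz',s["tcp_rot"],degrees=True).as_matrix()
g=s["ee_pos"]-37*R[:,2]; tip=g-64.4*R[:,0]; print(tip)
draw("b2",{"scene":(170,150,80,100),"top":(380,200,80,70)},[(l,(0,0,255)) for l in rings(tip,R[:,0])],"b2o")
E
```

```text
[ 574.6453569  -325.98646999  131.52147128]
```

View pics/b2o.png

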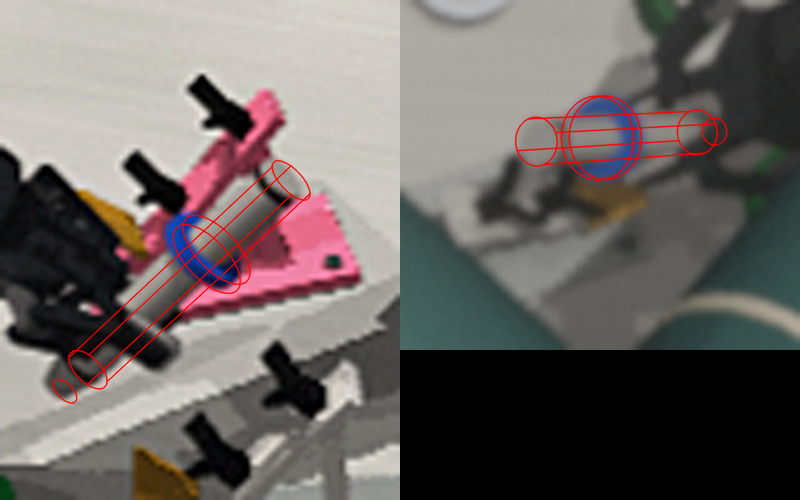

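Request:
drive_tool --pt "-1 -0.012 0.035 -0.042 0.013 -0.009 0.02" --pt "-1 -0.016 0.04 -0.045 0.01 -0.006 0.015" --pt "-1 -0.018 0.038 -0.045 0.003 -0.003 0.007"

```text
time: 7.4
ee_pos: [535.0, -224.2, 112.6]
tcp_rot: [179.6, -44.6, 114.3]
contact_force: [0.1, 0.1, -5.0]
gripper_width: 24.2
```

```bash
python3 d2.py 30 10;  python3 - <<'E'
from snap import snap; snap("b3",{"scene":(150,100,160,180),"top":(340,180,120,120)})
from ovn import *
s=arm.read_state(); R=Ro.from_euler('xyz',s["tcp_rot"],degrees=True).as_matrix()
g=s["ee_pos"]-38*R[:,2]; tip=g-64.4*R[:,0]; print(tip)
draw("b3",{"scene":(180,170,80,100),"top":(370,200,80,70)},[(l,(0,0,255)) for l in rings(tip,R[:,0])],"b3o")
E
python3 d2.py 30 10
```

```text
t 7.4 d mm [-1.  -1.1 -3. ] rot deg [ 0.22  0.38 -0.05] | shares [-0.0032 -0.0035 -0.0099] [ 0.0075  0.0126 -0.0015] rows>= 0.1 F [ 0.1  0.1 -5. ] w 24.2
in cradle axes: up-slope -2.5 along n 1.7 side -1.3
[ 563.04501581 -289.13423029   91.83160262]
t 7.5 d mm [ 0.5 -2.2 -0.6] rot deg [ 0.18  0.15 -0.09] | shares [ 0.0018 -0.0075 -0.0018] [ 0.0061  0.0049 -0.0031] rows>= 0.0 F [  0.   -0.6 -10. ] w 24.4
in cradle axes: up-slope -2.0 along n -1.2 side -0.4
```

View pics/b3o.png

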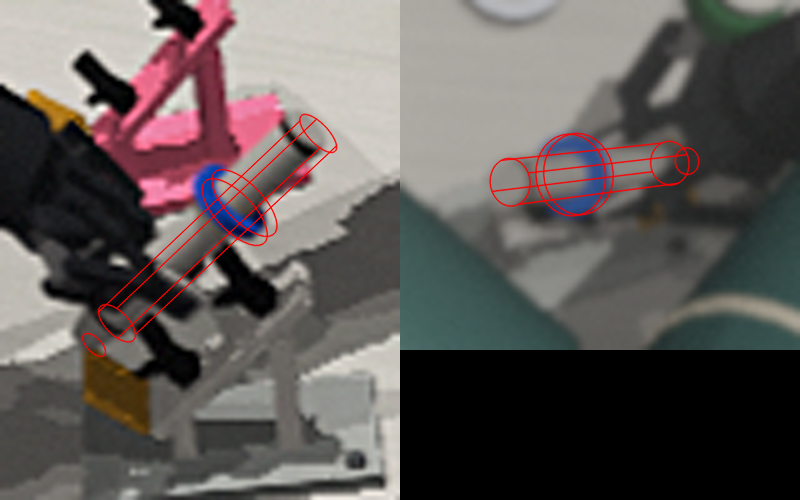

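Request:
drive_tool --pt "-1 -0.005 0.013 -0.017 0.004 0.003 -0.002" --pt "-1 -0.007 0.015 -0.017 0 0 0" --pt "-1 -0.007 0.012 -0.012 0 0 0"

```text
time: 7.8
ee_pos: [530.9, -212.8, 98.7]
tcp_rot: [179.6, -44.2, 114.2]
contact_force: [2.8, -4.7, -5.5]
gripper_width: 23.8
```

```bash
python3 d2.py 0 10;  python3 - <<'E'
from snap import snap; snap("b4",{"scene":(150,100,160,180),"top":(340,180,120,120)})
from ovn import *
s=arm.read_state(); R=Ro.from_euler('xyz',s["tcp_rot"],degrees=True).as_matrix()
g=s["ee_pos"]-38*R[:,2]; tip=g-64.4*R[:,0]; print(tip)
draw("b4",{"scene":(180,170,80,100),"top":(370,200,80,70)},[(l,(0,0,255)) for l in rings(tip,R[:,0])],"b4o")
E
python3 d2.py 0 10
```

```text
t 7.8 d mm [ -5.6   7.  -10.3] rot deg [0.58 0.55 0.01] | shares [-0.0186  0.0233 -0.0343] [0.0194 0.0183 0.0005] rows>= 0.3 F [ 2.8 -4.7 -5.5] w 23.8
in cradle axes: up-slope -1.1 along n 13.4 side -2.3
[ 560.38783589 -278.89502036   80.67272678]
t 7.9 d mm [ -5.4   6.7 -10. ] rot deg [0.55 0.53 0.03] | shares [-0.0181  0.0224 -0.0333] [0.0185 0.0177 0.0009] rows>= 0.3 F [ 2.3 -2.2 -7.8] w 24.3
in cradle axes: up-slope -1.2 along n 13.0 side -2.2
```

View pics/b4o.png

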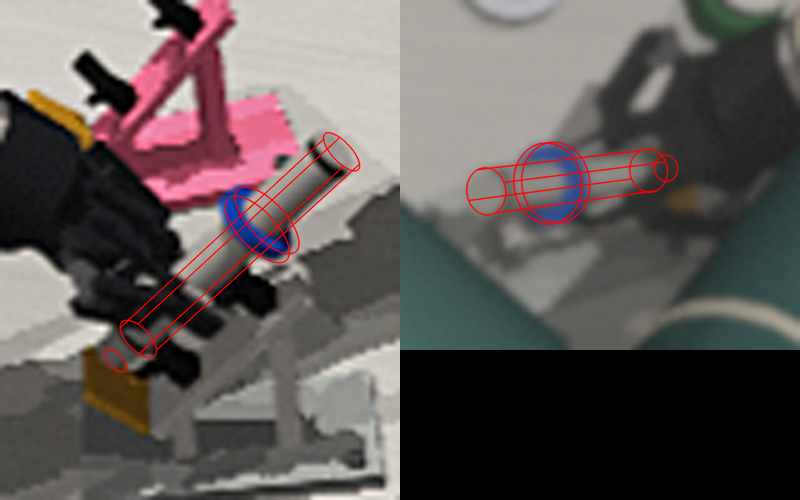

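Request:
drive_tool --pt "-1 -0.004 0.007 -0.008 0.005 0.005 0" --pt "-1 -0.004 0.007 -0.008 0.005 0.005 0"

```text
time: 8.1
ee_pos: [529.6, -209.4, 95.1]
tcp_rot: [179.7, -44.5, 114.2]
contact_force: [1.3, -3.3, -4.0]
gripper_width: 24.1
```

```bash
python3 d2.py 0 10
```

```text
t 8.1 d mm [-4.3  3.6 -6.6] rot deg [0.4  0.43 0.07] | shares [-0.0143  0.0118 -0.022 ] [0.0132 0.0142 0.0022] rows>= 0.2 F [ 1.3 -3.3 -4. ] w 24.1
in cradle axes: up-slope -1.2 along n 8.2 side -2.5
```

Request:
drive_tool --pt "-1 -0.007 0.006 -0.009 0.006 0.006 0" --pt "-1 -0.006 0.005 -0.009 0.004 0.004 0"

```text
time: 8.3
ee_pos: [526.7, -208.2, 92.9]
tcp_rot: [179.7, -44.7, 114.1]
contact_force: [0.7, -8.4, 4.8]
gripper_width: 24.1
```

```bash
python3 d2.py 0 10
```

```text
t 8.3 d mm [-1.4  2.4 -4.4] rot deg [0.23 0.3  0.05] | shares [-0.0045  0.008  -0.0147] [0.0075 0.0101 0.0017] rows>= 0.1 F [ 0.7 -8.4  4.8] w 24.1
in cradle axes: up-slope -1.2 along n 5.1 side -0.3
```

Contact along the slope normal at about 12 N: the nozzle is in the Vs. Next I'll slide it down-slope to the brass.

Request:
drive_tool --pt "-1 0.004 -0.008 -0.006 0 0 0" --pt "-1 0.003 -0.007 -0.007 0 0 0"

```text
time: 8.5
ee_pos: [528.1, -211.9, 90.2]
tcp_rot: [179.7, -44.8, 114.2]
contact_force: [0.3, 0.0, -2.8]
gripper_width: 24.4
```

```bash
cat >> d2.py <<'E'
F=arm.read_state()["contact_force"]-np.array([0,0,-4.2]); print("F on tool: along h",(F@h).round(1),"along -n",(-F@n).round(1),"side",(F@np.cross(n,h)).round(1))
E
python3 d2.py 0 0
```

```text
t 8.5 d mm [ 0.1 -0.4 -8.9] rot deg [0.07 0.23 0.01] | shares [ 0.0004 -0.0012 -0.0296] [0.0022 0.0078 0.0003] rows>= 0.2 F [ 0.3  0.  -2.8] w 24.4
in cradle axes: up-slope -6.5 along n 6.0 side -0.0
F on tool: along h 0.9 along -n 1.1 side 0.3
```

Request:
drive_tool --pt "-1 0.002 -0.006 -0.009 0 0 0" --pt "-1 0.002 -0.005 -0.009 0 0 0"

```text
time: 8.7
ee_pos: [528.1, -214.6, 85.1]
tcp_rot: [179.9, -45.1, 114.2]
contact_force: [-4.4, -3.4, 4.6]
gripper_width: 24.6
```

```bash
python3 d2.py 0 0
```

```text
t 8.7 d mm [ 0.1  2.3 -3.7] rot deg [-0.11  0.05 -0.07] | shares [ 0.0003  0.0075 -0.0123] [-0.0035  0.0018 -0.0025] rows>= 0.1 F [-4.4 -3.4  4.6] w 24.6
in cradle axes: up-slope -1.2 along n 4.0 side 1.0
F on tool: along h 5.3 along -n 7.2 side -5.4
```

Request:
drive_tool --pt "-1 0.002 -0.006 -0.005 0 0 0" --pt "-1 0.001 -0.006 -0.005 0 0 0"

```text
time: 8.9
ee_pos: [529.1, -217.7, 81.8]
tcp_rot: [179.8, -45.2, 114.2]
contact_force: [0.9, -0.1, -1.1]
gripper_width: 24.2
```

```bash
python3 d2.py 0 0;  python3 - <<'E'
from snap import snap; snap("b5",{"scene":(150,100,160,180),"top":(340,180,120,120)})
from ovn import *
f=np.array([557.4,-277.8,62]); a=np.radians(114); h=np.array([np.cos(a)*.7071,np.sin(a)*.7071,.7071])
draw("b5",{"scene":(180,170,80,100),"top":(370,200,80,70)},[(l,(0,0,255)) for l in rings(f,h)],"b5o")
E
python3 d2.py 0 0
```

```text
t 8.9 d mm [-0.9  5.4 -0.4] rot deg [-0.21  0.02 -0.07] | shares [-0.003   0.018  -0.0013] [-0.0069  0.0008 -0.0022] rows>= 0.1 F [ 0.9 -0.1 -1.1] w 24.2
in cradle axes: up-slope 3.5 along n 4.0 side 1.4
F on tool: along h 1.9 along -n 2.5 side 0.8
t 9.0 d mm [-1.   5.7 -0.2] rot deg [-0.17  0.04 -0.05] | shares [-0.0034  0.0189 -0.0006] [-0.0057  0.0013 -0.0017] rows>= 0.1 F [ 1.4 -0.3 -2.5] w 24.3
in cradle axes: up-slope 3.8 along n 4.1 side 1.4
F on tool: along h 0.6 along -n 1.8 side 1.2
```

View pics/b5o.png

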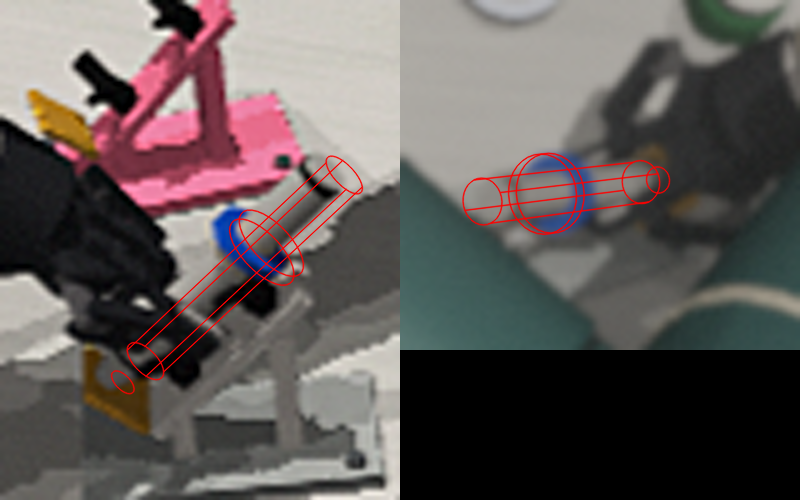

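Request:
drive_tool --pt "-1 0.0 -0.004 -0.008 0 0 0" --pt "-1 0.0 -0.003 -0.008 0 0 0"

```text
time: 9.2
ee_pos: [529.3, -217.8, 81.6]
tcp_rot: [179.7, -45.6, 114.3]
contact_force: [-2.1, 1.4, 9.2]
gripper_width: 24.4
```

```bash
python3 d2.py 0 0
```

```text
t 9.2 d mm [-1.1  5.5 -0.2] rot deg [-0.64 -0.04 -0.12] | shares [-0.0035  0.0184 -0.0006] [-0.0213 -0.0013 -0.0039] rows>= 0.1 F [-2.1  1.4  9.2] w 24.4
in cradle axes: up-slope 3.7 along n 4.0 side 1.3
F on tool: along h 11.0 along -n 7.9 side -1.4
```

Request:
drive_tool --pt "-1 0.002 -0.003 -0.008 0.008 0 0" --pt "-1 0.002 -0.003 -0.008 0.008 0 0"

```text
time: 9.4
ee_pos: [529.1, -217.4, 82.0]
tcp_rot: [179.4, -46.5, 114.7]
contact_force: [-3.2, 1.9, 9.6]
gripper_width: 23.9
```

```bash
python3 d2.py 0 0
```

```text
t 9.4 d mm [-0.9  5.1 -0.6] rot deg [-1.57 -0.28 -0.26] | shares [-0.0029  0.0171 -0.0021] [-0.0524 -0.0092 -0.0086] rows>= 0.2 F [-3.2  1.9  9.6] w 23.9
in cradle axes: up-slope 3.1 along n 4.0 side 1.3
F on tool: along h 11.9 along -n 7.6 side -2.1
```

Request:
drive_tool --pt "-1 0.001 -0.002 -0.005 -0.03 -0.005 -0.004" --pt "-1 0.001 -0.002 -0.005 -0.03 -0.005 -0.004"

```text
time: 9.6
ee_pos: [529.4, -218.0, 81.2]
tcp_rot: [-179.9, -44.9, 114.0]
contact_force: [-2.3, 0.8, 3.2]
gripper_width: 23.9
```

```bash
python3 d2.py 0 0
```

```text
t 9.6 d mm [-1.2  5.7  0.2] rot deg [ 0.09 -0.03 -0.05] | shares [-0.0039  0.0191  0.0006] [ 0.0029 -0.001  -0.0017] rows>= 0.1 F [-2.3  0.8  3.2] w 23.9
in cradle axes: up-slope 4.2 along n 3.9 side 1.3
F on tool: along h 6.4 along -n 4.1 side -1.8
```

Request:
drive_tool --pt "-1 -0.001 0.001 -0.009 0 0 0" --pt "-1 -0.001 0.001 -0.009 -0.005 0 0"

```text
time: 9.8
ee_pos: [529.4, -218.1, 81.1]
tcp_rot: [-180.0, -44.8, 114.1]
contact_force: [-3.7, -1.5, 11.1]
gripper_width: 24.3
```

```bash
python3 d2.py 0 0
python3 - <<'E'
from snap import snap; snap("b6",{"scene":(150,100,160,180),"top":(340,180,120,120)})
from ovn import *
f=np.array([557.4,-277.8,62]); a=np.radians(114); h=np.array([np.cos(a)*.7071,np.sin(a)*.7071,.7071]); n=np.array([h[0],h[1],-h[2]])
s=arm.read_state(); R=Ro.from_euler('xyz',s["tcp_rot"],degrees=True).as_matrix()
g=s["ee_pos"]-41*R[:,2]; tip=g-67.5*R[:,0]; print(tip)
draw("b6",{"scene":(180,170,80,100),"top":(370,200,80,70)},[(l,(0,0,255)) for l in rings(tip,R[:,0])],"b6o")
E
```

```text
t 9.8 d mm [-1.2  5.8  0.3] rot deg [ 0.22  0.08 -0.12] | shares [-0.0039  0.0193  0.001 ] [ 0.0074  0.0028 -0.0039] rows>= 0.1 F [-3.7 -1.5 11.1] w 24.3
in cradle axes: up-slope 4.3 along n 3.9 side 1.3
F on tool: along h 11.0 along -n 10.7 side -4.0
[ 560.80081701 -288.17713246   62.6528255 ]
```

View pics/b6o.png

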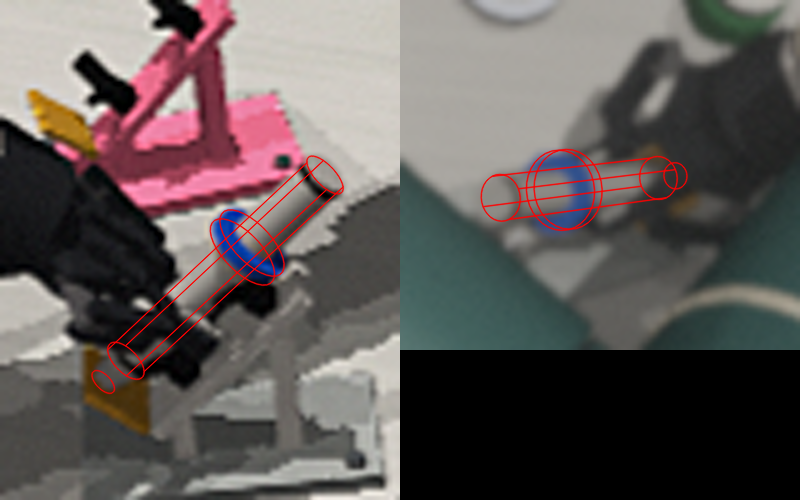

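Normal and axial forces are both firm (about 11 N each), and the estimated tip height is 62.7 mm against 62 expected, so the nozzle is home. Releasing.

Request:
drive_tool --pt "0.4 0 0 -0.001 0 0 0" --pt "0.4 0 0 -0.001 0 0 0" --pt "0.4 0 0 -0.001 0 0 0" --pt "0.4 0 0 -0.001 0 0 0" --newtons 40

```text
time: 10.3
ee_pos: [530.2, -218.3, 79.4]
tcp_rot: [179.9, -44.6, 114.2]
contact_force: [-0.1, 0.8, -0.3]
gripper_width: 60.0
```

```bash
python3 d2.py 0 0
python3 - <<'E'
from snap import snap; snap("b7",{"scene":(180,170,80,80),"top":(370,200,80,70)})
E
```

```text
t 10.3 d mm [-1.9  6.   2. ] rot deg [ 0.37  0.23 -0.11] | shares [-0.0065  0.0201  0.0067] [ 0.0124  0.0075 -0.0036] rows>= 0.1 F [-0.1  0.8 -0.3] w 60.0
in cradle axes: up-slope 5.9 along n 3.0 side 0.7
F on tool: along h 3.3 along -n 2.2 side 0.2
```

View pics/b7.png

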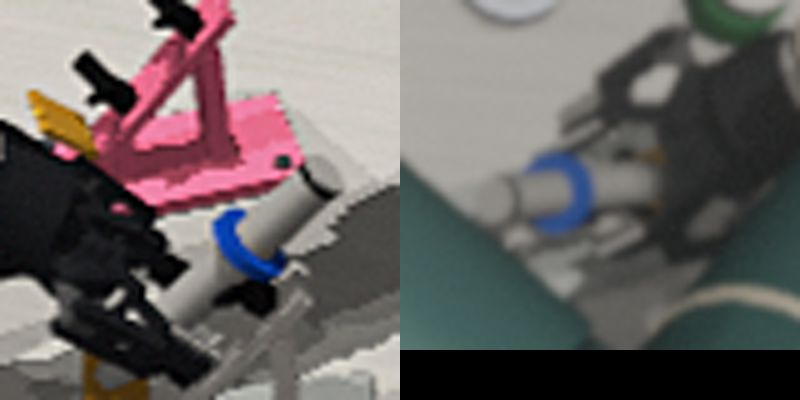

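Request:
drive_tool --pt "0.4 0.012 -0.03 0.035 0 0 0" --pt "0.4 0.024 -0.054 0.06 0 0 0" --pt "0.4 0.03 -0.07 0.08 0 0 0" --pt "0.4 0.03 -0.07 0.1 0 0 0" --pt "0.4 0.02 -0.04 0.12 0 0 0"

```text
time: 10.9
ee_pos: [561.9, -297.5, 197.0]
tcp_rot: [-179.4, -45.3, 113.8]
contact_force: [-0.2, -0.3, -0.3]
gripper_width: 59.6
```

```bash
python3 st.py
python3 - <<'E'
from snap import snap; snap("b8",{"scene":(180,150,80,100),"top":(360,200,90,80)})
from ovn import *
a=np.radians(114); h=np.array([np.cos(a)*.7071,np.sin(a)*.7071,.7071])
f=np.array([560.8,-288.2,62.65])
draw("b8",{"scene":(180,170,80,100),"top":(370,200,80,70)},[(l,(0,0,255)) for l in rings(f,h)],"b8o")
E
```

```text
{'time': 10.9, 'joint_positions': [-40.06, 39.04, 71.54, 18.98, 110.77, -64.05], 'ee_pos': [561.92, -297.48, 196.98], 'tcp_rot': [-179.4, -45.32, 113.78], 'contact_force': [-0.17, -0.33, -0.29], 'gripper_width': 59.64808351205731}
```

View pics/b8o.png

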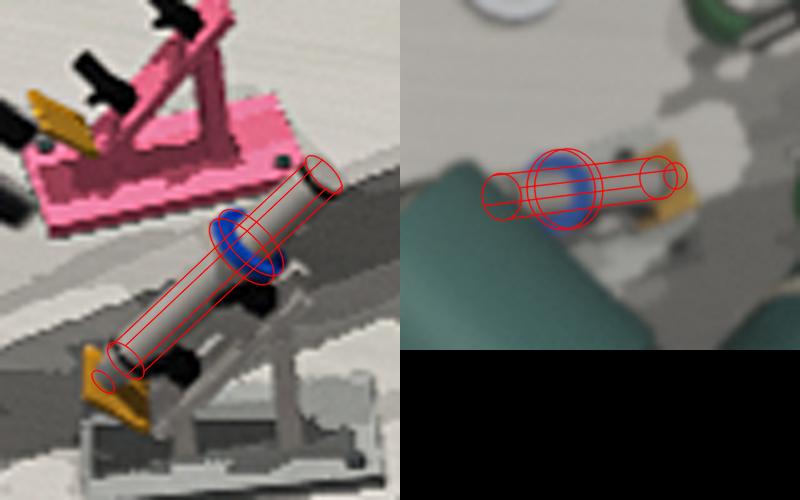

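The nozzle lies in both Vs of the grey cradle with its tip on the brass (scene crop ~(105,378)). Next I'll plan the head grasp and the fork pose.

```bash
cat > plan2.py <<'E'
from ik import *
r=np.radians
psi=r(114); cu=np.array([np.cos(psi),np.sin(psi),0]); k=np.array([0,0,1.]); h=(cu+k)/2**.5; n=(cu-k)/2**.5
T=np.array([560.5,-287,62.5]); SG=160; OFF=38
def cr(t,back=0):
    z=-h*np.cos(r(t))+n*np.sin(r(t)); x=n*np.cos(r(t))+h*np.sin(r(t)); return T+h*SG+(OFF-back)*z, RM(x,z)
def fo(t,phi,seat,up=0):
    e=np.array([np.cos(r(phi)),np.sin(r(phi)),0]); z=-k*np.cos(r(t))+e*np.sin(r(t)); x=e*np.cos(r(t))+k*np.sin(r(t))
    return np.r_[seat,150.]+k*(SG-120+up)+OFF*z, RM(x,z)
E
python3 - <<'E'
from plan2 import *
from plant import arm
np.set_printoptions(suppress=True,precision=1)
q=arm.read_state()["joint_positions"]
for t in (0,15,30):
    for b in (130,60,0):
        x,R=cr(t,b); print(t,b,x.round(0),ik(x,R,[q]))
    for phi in (114,60,0,-30):
        for up in (150,0):
            x,R=fo(t,phi,[648.5,-18.5],up); print("fork",t,phi,up,x.round(0),ik(x,R,[q]))
E
```

```text
0 130 [ 488. -124.  241.] [array([ 12. , -11.8, 128.9, -50.9,  63.1,  12.4])]
0 60 [ 508. -169.  191.] [array([  5.2,  -6.9, 130.6, -55.4,  54.4,  14.5])]
0 0 [ 525. -208.  149.] [array([ -0.2,  -1.5, 131. , -60.8,  47.7,  17.8])]
fork 0 114 150 [648. -18. 302.] [array([ -3.8,  10.1,  89.4,  -0. ,  80.5, -27.8])]
fork 0 114 0 [648. -18. 152.] [array([ -3.8,  15.1,  99.3,  -0. ,  65.6, -27.8])]
fork 0 60 150 [648. -18. 302.] [array([-3.8, 10.1, 89.4, -0. , 80.5, 26.2])]
fork 0 60 0 [648. -18. 152.] [array([-3.8, 15.1, 99.3, -0. , 65.6, 26.2])]
fork 0 0 150 [648. -18. 302.] [array([-3.8, 10.1, 89.4,  0. , 80.5, 86.2])]
fork 0 0 0 [648. -18. 152.] [array([-3.8, 15.1, 99.3,  0. , 65.6, 86.2])]
fork 0 -30 150 [648. -18. 302.] [array([ -3.8,  10.1,  89.4,   0. ,  80.5, 116.2])]
fork 0 -30 0 [648. -18. 152.] [array([ -3.8,  15.1,  99.3,   0. ,  65.6, 116.2])]
15 130 [ 496. -142.  255.] [array([ -0.4, -12.7, 121.6, -31.2,  61.5, -11.5])]
15 60 [ 510. -174.  195.] [array([ -4.5,  -7.8, 124.3, -33.3,  53.1, -10.6])]
15 0 [ 522. -201.  143.] [array([ -7.9,  -2.7, 125.7, -36.1,  46.1,  -8.9])]
f
[... 864 characters left out ...]
0.1, 119.4, -14.7,  51.9, -31.3])]
fork 30 114 150 [641.  -1. 307.] [array([-15. ,  20.3,  81.2,  23.1,  97.8, -39.7])]
fork 30 114 0 [641.  -1. 157.] [array([-15. ,  25.7,  89.9,  23. ,  84.8, -45.2])]
fork 30 60 150 [658.  -2. 307.] [array([-17.9,   4.7, 100. ,  31.1,  71.3,   3. ])]
fork 30 60 0 [658.  -2. 157.] [array([-17.9,  11.3, 108.9,  35.1,  58.2,  -6.4])]
fork 30 0 150 [668. -18. 307.] [array([ -5.1,  -6.7, 111.2,   3.6,  45.7,  83.1])]
fork 30 0 0 [668. -18. 157.] [array([ -5.1,   0.6, 120.8,   5.3,  28.8,  81. ])]
fork 30 -30 150 [665. -28. 307.] [array([  4.1,  -3.9, 108.6, -20.9,  51.7, 133.8])]
fork 30 -30 0 [665. -28. 157.] [array([  4.1,   3.3, 118. , -28.1,  36.5, 143.6])]
```

Request:
drive_tool --pt "1 0 -0.02 0.15 -0.1 0.0 0" --pt "1 -0.02 0.02 0.16 -0.2 0 0" --pt "1 -0.05 0.06 0.14 -0.2 0 0"

```text
time: 11.3
ee_pos: [540.6, -285.3, 326.7]
tcp_rot: [-172.0, -31.1, 108.7]
contact_force: [0.8, -0.6, 0.5]
gripper_width: 85.6
```

```bash
cat > d3.py <<'E'
import sys; from go import *; from plan2 import *
b=float(sys.argv[1]); t=15
x,R=cr(t,b); d,rv=delta(x,R)
z=R.as_matrix()[:,2]; print("along tool z",(d@z).round(1),"y",(d@R.as_matrix()[:,1]).round(1),"x",(d@R.as_matrix()[:,0]).round(1),"zdir",z.round(3))
E
python3 d3.py 130
```

```text
t 11.3 d mm [-44.8 143.7 -71.4] rot deg [-53.81 -30.06   4.7 ] | shares [-0.1494  0.4789 -0.2379] [-1.7936 -1.0021  0.1568] rows>= 7.2 F [ 0.8 -0.6  0.5] w 85.6
along tool z -12.9 y 17.5 x 165.1 zdir [ 0.203 -0.457 -0.866]
```

Request:
drive_tool --pt "1 -0.03 0.09 0.03 -0.24 -0.134 0.02" --pt "1 -0.03 0.09 0 -0.24 -0.134 0.02" --pt "1 -0.025 0.09 0 -0.24 -0.134 0.02" --pt "1 -0.02 0.08 -0.02 -0.24 -0.134 0.02" --pt "1 -0.02 0.08 -0.03 -0.24 -0.134 0.02"

```text
time: 11.8
ee_pos: [507.5, -159.0, 337.5]
tcp_rot: [-179.4, 11.3, 112.7]
contact_force: [0.2, 1.3, 0.7]
gripper_width: 85.5
```

```bash
python3 d3.py 130
```

```text
t 11.8 d mm [-11.7  17.4 -82.2] rot deg [-16.9   -7.91   1.48] | shares [-0.039   0.0579 -0.2741] [-0.5634 -0.2638  0.0493] rows>= 2.2 F [0.2 1.3 0.7] w 85.5
along tool z 60.9 y -3.6 x 59.0 zdir [ 0.203 -0.457 -0.866]
```

Request:
drive_tool --pt "1 -0.015 0.03 -0.05 -0.22 -0.11 0.02" --pt "1 -0.015 0.025 -0.06 -0.22 -0.11 0.02" --pt "1 -0.01 0.01 -0.06 -0.1 -0.04 0.01"

```text
time: 12.1
ee_pos: [495.3, -135.6, 292.7]
tcp_rot: [178.7, 30.4, 113.9]
contact_force: [0.1, -0.9, -0.2]
gripper_width: 85.4
```

```bash
python3 d3.py 100
python3 - <<'E'
from snap import snap; snap("c1",{"scene":(170,80,130,170),"top":(340,160,110,110)})
E
python3 d3.py 100
```

```text
t 12.1 d mm [  6.5 -19.7 -63.4] rot deg [-0.09  1.16 -0.53] | shares [ 0.0218 -0.0657 -0.2114] [-0.0028  0.0386 -0.0177] rows>= 1.3 F [ 0.1 -0.9 -0.2] w 85.4
along tool z 65.3 y -2.0 x 13.8 zdir [ 0.203 -0.457 -0.866]
t 12.2 d mm [  8.9 -20.1 -59.2] rot deg [-0.25  0.56 -0.55] | shares [ 0.0296 -0.067  -0.1973] [-0.0084  0.0186 -0.0184] rows>= 1.3 F [ 0.6  0.2 -0.9] w 85.2
along tool z 62.3 y -0.1 x 10.6 zdir [ 0.203 -0.457 -0.866]
```

View pics/c1.png

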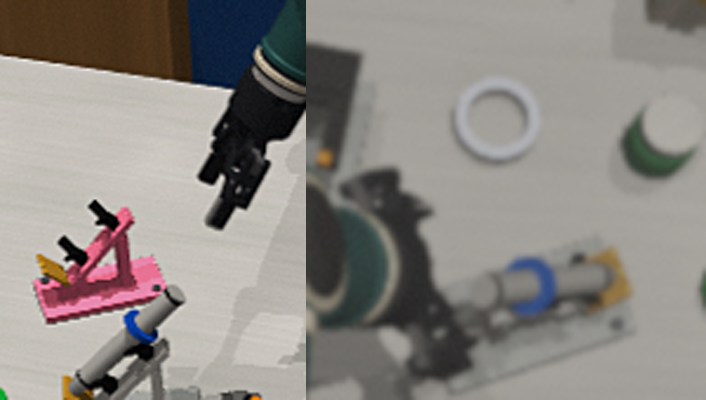

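Run:
```python
from ovn import *; from plan2 import T,h
draw("c1",{"scene":(185,190,80,100),"top":(370,195,80,75)},[(l,(0,0,255)) for l in rings(T,h)],"c1o")
# fit nozzle axis from clouds
from scipy.optimize import least_squares
def sd(q,x0,x1,r):
    a=np.stack([np.abs(q[:,0]-(x0+x1)/2)-(x1-x0)/2,np.hypot(q[:,1],q[:,2])-r],1); return np.linalg.norm(np.maximum(a,0),axis=1)+np.minimum(a.max(1),0)
for nm in("scene","top"):
    d=pickle.load(open(f"c1_{nm}.pkl","rb")); C=cloud(d).reshape(-1,3); ok=~np.isnan(C[:,0]); C=C[ok]
    rel=C-T; u=rel@h; rad=np.linalg.norm(rel-u[:,None]*h,axis=1); m=(u>10)&(u<200)&(rad<32)&(C[:,2]>90); Pp=C[m]
    def f(v):
        ps=np.radians(114+v[3]); el=np.radians(45+v[4]); H=np.array([np.cos(ps)*np.cos(el),np.sin(ps)*np.cos(el),np.sin(el)])
        A=np.cross(H,[0,0,1.]);A/=np.linalg.norm(A);B=np.cross(A,H); q=Pp-(T+v[:3]); q=np.stack([q@H,q@A,q@B],1)
        return np.min([sd(q,15,188,13),sd(q,120,128,23)],axis=0)
    for fr in (0,1):
        g=(lambda v:f(np.r_[v,0,0])) if not fr else f
        r=least_squares(g,np.zeros(5 if fr else 3),loss='cauchy',f_scale=2,diff_step=1e-3,x_scale=1.0); print(nm,m.sum(),r.x.round(2),np.median(np.abs(g(r.x))).round(2))
```

```text
scene 616 [0.57 0.04 1.17] 1.77
scene 616 [ 1.16 -0.08  1.48  0.31 -0.24] 1.72
top 407 [-1.26  3.86  0.19] 1.12
top 407 [-1.59  3.81  0.11 -0.22  0.06] 1.14
```

View pics/c1o.png

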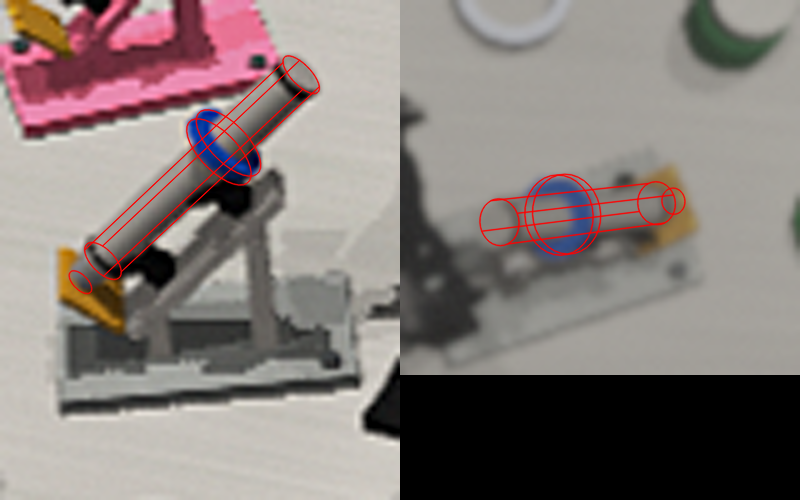

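Request:
drive_tool --pt "1 0.01 -0.03 -0.07 -0.003 0.008 -0.008" --pt "1 0.015 -0.035 -0.08 -0.003 0.005 -0.005" --pt "1 0.015 -0.035 -0.08 0 0 -0.003"

```text
time: 12.5
ee_pos: [510.6, -165.8, 227.2]
tcp_rot: [179.0, 30.2, 113.7]
contact_force: [0.8, 0.2, -1.6]
gripper_width: 85.4
```

```bash
python3 d3.py 0
```

```text
t 12.5 d mm [ 11.6 -35.2 -84.5] rot deg [-0.14  0.86 -0.21] | shares [ 0.0388 -0.1173 -0.2817] [-0.0045  0.0286 -0.007 ] rows>= 1.8 F [ 0.8  0.2 -1.6] w 85.4
along tool z 91.6 y -3.7 x 10.3 zdir [ 0.203 -0.457 -0.866]
```

Request:
drive_tool --pt "1 0.002 -0.02 -0.075 0 0.014 -0.003" --pt "1 0.002 -0.022 -0.075 0 0.014 -0.003"

```text
time: 12.7
ee_pos: [514.8, -181.7, 184.4]
tcp_rot: [179.7, 29.9, 113.6]
contact_force: [0.5, -0.1, -0.5]
gripper_width: 85.1
```

```bash
python3 d3.py 0
```

```text
t 12.7 d mm [  7.4 -19.3 -41.7] rot deg [-0.19  0.2   0.2 ] | shares [ 0.0248 -0.0643 -0.1389] [-0.0062  0.0065  0.0068] rows>= 0.9 F [ 0.5 -0.1 -0.5] w 85.1
along tool z 46.4 y -1.0 x 3.0 zdir [ 0.203 -0.457 -0.866]
```

Request:
drive_tool --pt "1 0.008 -0.018 -0.045 -0.003 0.003 0.003" --pt "1 0.008 -0.02 -0.045 -0.003 0.003 0.003"

```text
time: 12.9
ee_pos: [521.4, -196.2, 157.6]
tcp_rot: [179.9, 30.0, 113.7]
contact_force: [0.6, 0.7, 0.5]
gripper_width: 85.5
```

```bash
python3 d3.py 0
python3 - <<'E'
from snap import snap; snap("c2",{"scene":(190,150,90,110),"top":(360,180,90,90)})
E
python3 d3.py 0
```

```text
t 12.9 d mm [  0.8  -4.8 -14.9] rot deg [-0.03  0.04  0.24] | shares [ 0.0027 -0.016  -0.0497] [-0.0009  0.0014  0.008 ] rows>= 0.3 F [0.6 0.7 0.5] w 85.5
along tool z 15.3 y -1.2 x 3.4 zdir [ 0.203 -0.457 -0.866]
t 13.0 d mm [  2.7  -5.1 -12.8] rot deg [-0.06 -0.21  0.27] | shares [ 0.0091 -0.017  -0.0427] [-0.002  -0.0069  0.0091] rows>= 0.3 F [-0.   0.  -0.6] w 85.8
along tool z 14.0 y 0.4 x 1.4 zdir [ 0.203 -0.457 -0.866]
```

View pics/c2.png

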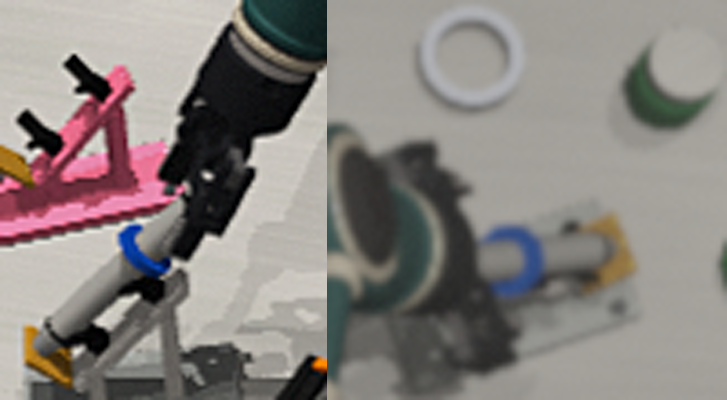

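Request:
drive_tool --pt "1 0.008 -0.017 -0.04 0 -0.004 0.005" --pt "-1 0 -0.001 -0.004 0 0 0" --pt "-1 -0.001 -0.001 -0.003 0 0 0" --pt "-1 -0.001 -0.001 -0.003 0 0 0" --newtons 25

```text
time: 13.4
ee_pos: [524.1, -202.9, 144.3]
tcp_rot: [179.8, 30.1, 113.7]
contact_force: [0.0, -0.4, -0.5]
gripper_width: 44.0
```

```bash
python3 d3.py 0
```

```text
t 13.4 d mm [-1.9  1.9 -1.6] rot deg [-0.01  0.19  0.18] | shares [-0.0063  0.0064 -0.0053] [-0.0005  0.0063  0.006 ] rows>= 0.1 F [ 0.  -0.4 -0.5] w 44.0
along tool z 0.1 y -0.9 x 3.0 zdir [ 0.203 -0.457 -0.866]
```

Request:
drive_tool --pt "-1 -0.006 0.007 -0.006 0 0.003 0.003" --pt "-1 -0.002 0.001 -0.003 0 0.002 0.002" --pt "-1 -0.001 0 -0.002 0 0 0"

```text
time: 13.7
ee_pos: [522.2, -200.7, 143.6]
tcp_rot: [179.8, 30.2, 113.9]
contact_force: [1.5, -1.8, -0.0]
gripper_width: 25.6
```

```bash
python3 d3.py 0
```

```text
t 13.7 d mm [ 0.  -0.3 -0.9] rot deg [0.1  0.2  0.01] | shares [ 0.0001 -0.0009 -0.003 ] [0.0034 0.0066 0.0005] rows>= 0.0 F [ 1.5 -1.8 -0. ] w 25.6
along tool z 0.9 y -0.1 x 0.2 zdir [ 0.203 -0.457 -0.866]
```

Request:
drive_tool --pt "-1 0 0 -0.001 0 0 0" --pt "-1 0 0 -0.001 0 0 0" --pt "-1 0.004 -0.008 0.012 0 0 0" --pt "-1 0.01 -0.02 0.03 0 0 0" --pt "-1 0.01 -0.01 0.06 0 0 0" --newtons 100

```text
time: 14.2
ee_pos: [524.9, -210.4, 168.4]
tcp_rot: [-179.7, 29.7, 114.2]
contact_force: [-0.0, -0.1, -4.6]
gripper_width: 24.2
```

```bash
python3 d3.py 0
python3 - <<'E'
from snap import snap; snap("c3",{"scene":(190,150,90,110),"top":(360,180,90,90)})
E
```

```text
t 14.2 d mm [ -2.7   9.4 -25.7] rot deg [-0.19 -0.41  0.01] | shares [-0.0091  0.0313 -0.0855] [-0.0065 -0.0137  0.0004] rows>= 0.5 F [-0.  -0.1 -4.6] w 24.2
along tool z 17.4 y 1.3 x 21.2 zdir [ 0.203 -0.457 -0.866]
```

View pics/c3.png

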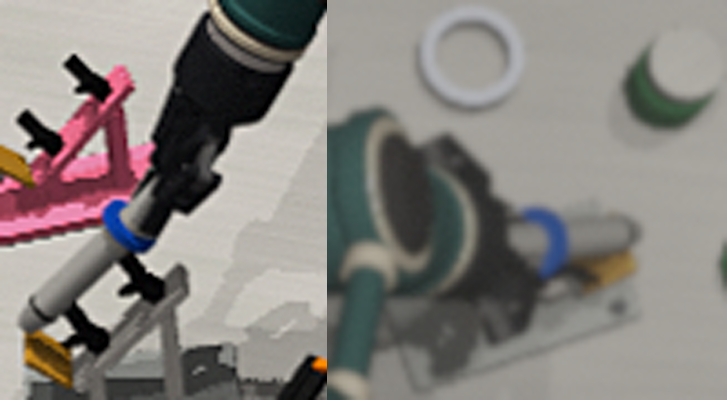

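```bash
cat > d4.py <<'E'
import sys; from go import *; from plan2 import *
up=float(sys.argv[1]); seat=[float(sys.argv[2]),float(sys.argv[3])] if len(sys.argv)>3 else [648.5,-18.5]
x,R=fo(15,114,seat,up); d,rv=delta(x,R)
a=np.radians(-8); print("fork axes: x",round(d[0]*np.cos(a)+d[1]*np.sin(a),1),"y",round(-d[0]*np.sin(a)+d[1]*np.cos(a),1),"z",round(d[2],1))
E
python3 d4.py 170
```

```text
t 14.3 d mm [115.8 201.7 150.2] rot deg [41.04 18.41  0.06] | shares [0.386  0.6724 0.5008] [1.3682 0.6138 0.0019] rows>= 5.5 F [ 1.4 -0.4 -3.4] w 24.0
fork axes: x 86.6 y 215.9 z 150.2
```

Request:
drive_tool --pt "-1 0.01 0.0 0.15 0.05 0.02 0" --pt "-1 0.03 0.03 0.15 0.2 0.09 0" --pt "-1 0.05 0.09 0.12 0.24 0.11 0" --pt "-1 0.07 0.12 0.05 0.24 0.11 0" --pt "-1 0.07 0.13 0.01 0.24 0.11 0"

```text
time: 14.8
ee_pos: [587.8, -95.7, 312.4]
tcp_rot: [-179.4, -3.6, 114.6]
contact_force: [1.5, -0.2, -3.3]
gripper_width: 24.3
```

```bash
python3 d4.py 170
```

```text
t 14.8 d mm [56.7 86.2 10.9] rot deg [10.62  4.09 -0.7 ] | shares [0.189  0.2874 0.0364] [ 0.354   0.1364 -0.0232] rows>= 2.1 F [ 1.5 -0.2 -3.3] w 24.3
fork axes: x 44.1 y 93.3 z 10.9
```

Request:
drive_tool --pt "-1 0.05 0.08 0.02 0.12 0.05 -0.01" --pt "-1 0.05 0.08 0.015 0.11 0.04 -0.01" --pt "-1 0.04 0.06 0 0.08 0.03 0" --pt "-1 0.02 0.03 0 0.03 0.01 0"

```text
time: 15.2
ee_pos: [642.7, -20.3, 320.8]
tcp_rot: [179.9, -14.9, 113.9]
contact_force: [0.6, -0.5, -3.5]
gripper_width: 24.0
```

```bash
python3 d4.py 170
```

```text
t 15.2 d mm [ 1.8 10.8  2.5] rot deg [0.09 0.1  0.07] | shares [0.0059 0.0361 0.0083] [0.0032 0.0032 0.0023] rows>= 0.2 F [ 0.6 -0.5 -3.5] w 24.0
fork axes: x 0.2 y 11.0 z 2.5
```

Request:
drive_tool --pt "-1 0.0 0.012 0.002 0 0 0" --pt "-1 -0.001 0.01 -0.002 0 0 0" --pt "-1 -0.002 0.004 -0.004 0 0 0"

```text
time: 15.5
ee_pos: [641.3, -13.2, 316.5]
tcp_rot: [-179.8, -14.8, 113.9]
contact_force: [-1.2, 0.3, -4.7]
gripper_width: 23.8
```

```bash
python3 d4.py 170
python3 - <<'E'
from snap import snap; snap("e1",{"scene":(240,140,90,200),"top":(290,130,100,100)})
from ovn import *; from plan2 import *
s=arm.read_state(); R=Ro.from_euler('xyz',s["tcp_rot"],degrees=True).as_matrix()
g=s["ee_pos"]-OFF*R[:,2]; t=r(15); ax=-(R[:,2]*np.cos(t)-R[:,0]*np.sin(t)); tip=g-SG*ax; print("axis",ax.round(3),"tip",tip.round(1),"flange",(tip+120*ax).round(1))
from ov import w
V=(648.5,-18.5,r(-8)); F=[[-40,-50,12],[90,-50,12],[90,50,12],[-40,50,12],[-40,-50,12]]; S=[[-35,15.5,150],[15,15.5,150],[15,-15.5,150],[-35,-15.5,150]]
L=[(l,(0,0,255)) for l in rings(tip,ax)]+[(w(F,*V),(0,255,0)),(w(S,*V),(0,255,0))]
draw("e1",{"scene":(235,150,90,110),"top":(300,130,90,100)},L,"e1o")
draw("e1",{"scene":(235,220,90,110),"top":(300,130,90,100)},L,"e1p")
E
```

```text
t 15.5 d mm [3.2 3.7 6.8] rot deg [ 0.29 -0.1   0.05] | shares [0.0107 0.0124 0.0226] [ 0.0098 -0.0032  0.0018] rows>= 0.2 F [-1.2  0.3 -4.7] w 23.8
fork axes: x 2.7 y 4.1 z 6.8
axis [0.002 0.005 1.   ] tip [644.8 -22.8 193.4] flange [645.  -22.2 313.4]
```

View pics/e1o.png

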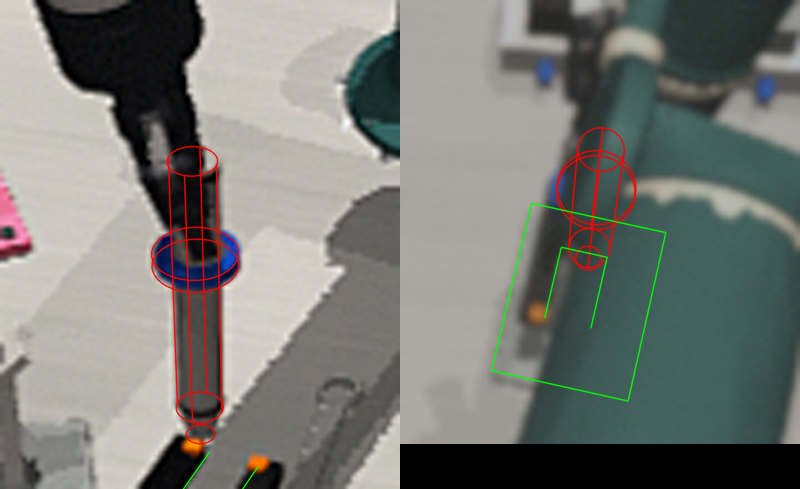

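View pics/e1p.png

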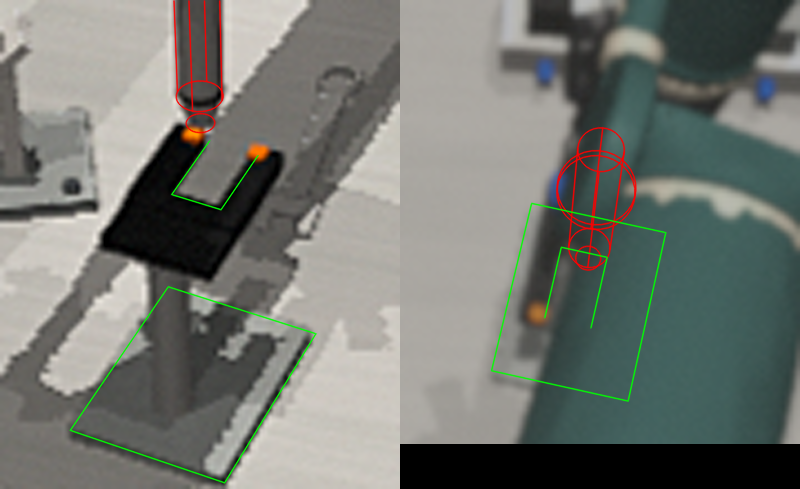

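```bash
python3 - <<'E'
from ov import *
r=np.radians
V=(648.5,-18.5,r(-8))
for n,src in(("scene",D["scene"]),("top",D["top"]),("scene",pickle.load(open("e1_scene.pkl","rb")))):
    hsv=cv2.cvtColor(src["color"],cv2.COLOR_BGR2HSV); H,S,Vv=[hsv[...,i].astype(int) for i in range(3)]
    b={'scene':(262,235,305,262),'top':(322,192,356,215)}[n]; m=np.zeros((480,640),bool); m[b[1]:b[3],b[0]:b[2]]=1
    m&=(H>5)&(H<25)&(S>130)
    k,lab,st,ce=cv2.connectedComponentsWithStats(m.astype(np.uint8)); ce=[(c.round(2),s[4]) for c,s in zip(ce[1:],st[1:]) if s[4]>4]; print(n,ce)
    print("  model",proj(src,w([[-30,20.5,153],[-30,-20.5,153]],*V)).round(2).tolist(), "d/dx",(proj(src,w([[-20,20.5,153]],*V))-proj(src,w([[-30,20.5,153]],*V))).round(2),"d/dy",(proj(src,w([[-30,30.5,153]],*V))-proj(src,w([[-30,20.5,153]],*V))).round(2))
    # base-plate overlay
overlay([([rect(-40,90,-50,50,12)]+[[[-35,15.5,150],[15,15.5,150],[15,-15.5,150],[-35,-15.5,150]],[[-25.5,-25.5,150],[25.5,-25.5,150],[25.5,25.5,150],[-25.5,25.5,150]]],V,(0,255,0))],{'scene':(245,230,70,95),'top':(312,165,50,62)},"ovF")
E
python3 -c "
import cv2;a=[cv2.imread(f'pics/ovF_{n}.png') for n in ('scene','top')];a=[cv2.resize(x,(400,int(400*x.shape[0]/x.shape[1]))) for x in a]
H=max(x.shape[0] for x in a);cv2.imwrite('pics/ovF.png',cv2.hconcat([cv2.copyMakeBorder(x,0,H-x.shape[0],0,0,0) for x in a]))"
```

```text
scene [(array([277.72, 250.06]), np.int32(18)), (array([292.67, 254.27]), np.int32(15))]
  model [[293.41, 255.21], [278.93, 250.87]] d/dx [[-1.64  2.42]] d/dy [[3.56 1.07]]
top [(array([330.38, 200.23]), np.int32(13)), (array([345., 203.]), np.int32(9))]
  model [[330.68, 198.63], [344.44, 201.67]] d/dx [[ 0.75 -3.2 ]] d/dy [[-3.35 -0.74]]
scene [(array([277.85, 250.  ]), np.int32(20)), (array([292.76, 254.06]), np.int32(17))]
  model [[293.41, 255.21], [278.93, 250.87]] d/dx [[-1.64  2.42]] d/dy [[3.56 1.07]]
```

View pics/ovF.png

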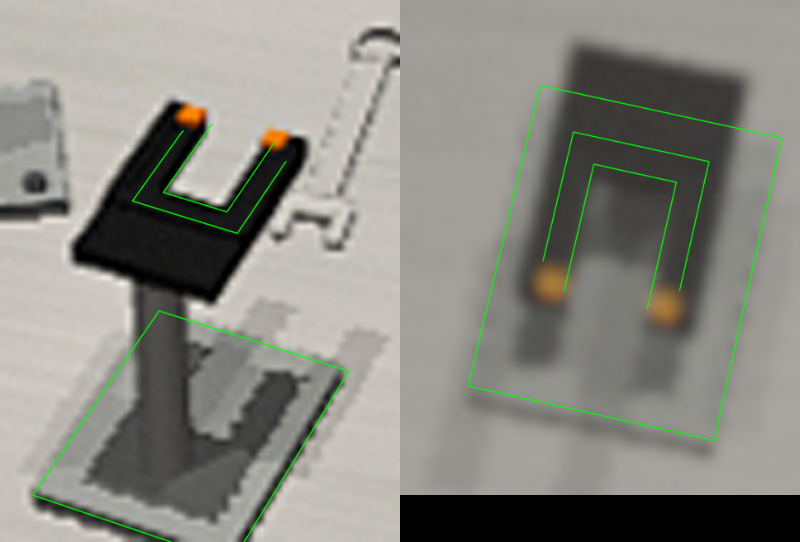

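```bash
python3 d4.py 125 637.4 -20
```

```text
t 15.6 d mm [ -7.6   2.2 -38.3] rot deg [ 0.28 -0.1   0.05] | shares [-0.0254  0.0072 -0.1278] [ 0.0092 -0.0035  0.0018] rows>= 0.8 F [ 0.2 -0.5 -4. ] w 24.0
fork axes: x -7.9 y 1.1 z -38.3
```

Request:
drive_tool --pt "-1 -0.013 0.004 -0.04 0.005 -0.002 0" --pt "-1 -0.012 0.003 -0.04 0.004 -0.002 0" --pt "-1 -0.006 0.001 -0.04 0 0 0"

```text
time: 15.9
ee_pos: [631.2, -11.5, 281.2]
tcp_rot: [179.7, -14.8, 114.0]
contact_force: [0.2, 0.3, -4.7]
gripper_width: 23.9
```

```bash
cat > look.py <<'E'
import sys; from snap import snap; tag=sys.argv[1]
snap(tag,{"scene":(240,140,90,200),"top":(290,130,100,100)})
from ovn import *; from plan2 import *
s=arm.read_state(); R=Ro.from_euler('xyz',s["tcp_rot"],degrees=True).as_matrix()
g=s["ee_pos"]-OFF*R[:,2]; t=r(15); ax=-(R[:,2]*np.cos(t)-R[:,0]*np.sin(t)); tip=g-SG*ax; print("axis",ax.round(3),"tip",tip.round(1),"flange",(tip+120*ax).round(1))
from ov import w
V=(645.3,-21.1,r(-8)); S=[[-35,15.5,150],[15,15.5,150],[15,-15.5,150],[-35,-15.5,150]]; Q=[[-25.5,-25.5,150],[25.5,-25.5,150],[25.5,25.5,150],[-25.5,25.5,150],[-25.5,-25.5,150]]
L=[(l,(0,0,255)) for l in rings(tip,ax)]+[(w(S,*V),(0,255,0)),(w(Q,*V),(0,255,255))]
draw(tag,{"scene":(240,180,80,100),"top":(300,130,90,100)},L,tag+"o")
draw(tag,{"scene":(240,180,80,100),"top":(300,130,90,100)},[],tag+"r")
a=cv2.imread(f"pics/{tag}o.png")[:,:400]; b=cv2.imread(f"pics/{tag}r.png")[:,:400]; cv2.imwrite(f"pics/{tag}q.png",cv2.hconcat([a,b]))
E
python3 d4.py 125 637.4 -20; python3 look.py e2;python3 d4.py 125 637.4 -20
```

```text
t 15.9 d mm [ 2.2  0.5 -2.9] rot deg [0.09 0.34 0.09] | shares [ 0.0072  0.0016 -0.0097] [0.0031 0.0113 0.0029] rows>= 0.1 F [ 0.2  0.3 -4.7] w 23.9
fork axes: x 2.1 y 0.8 z -2.9
axis [-0.     0.001  1.   ] tip [633.8 -20.4 155.4] flange [633.8 -20.3 275.4]
t 16.0 d mm [ 3.6  0.3 -0.4] rot deg [0.06 0.02 0.08] | shares [ 0.0121  0.001  -0.0013] [0.0019 0.0005 0.0027] rows>= 0.1 F [ 0.3 -0.4 -4.6] w 23.8
fork axes: x 3.5 y 0.8 z -0.4
```

View pics/e2q.png

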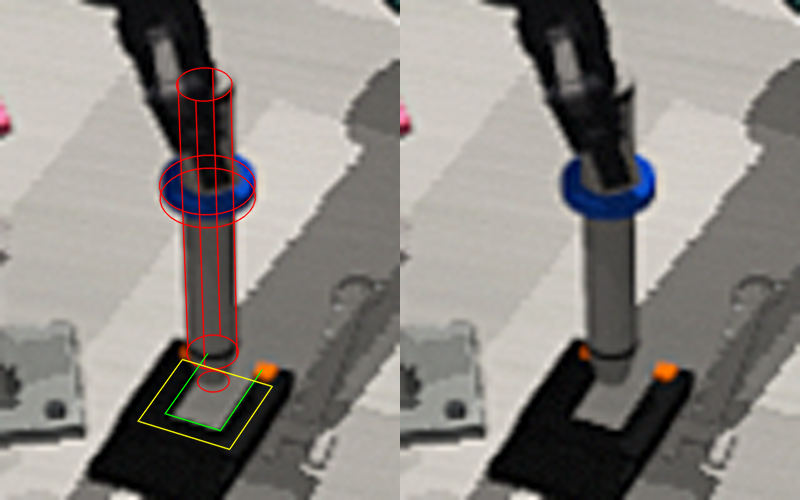

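Request:
drive_tool --pt "-1 0.006 0.001 -0.03 0 0 0.001" --pt "-1 0.003 0 -0.04 0 0 0" --pt "-1 0.003 0 -0.04 0 0 0" --pt "-1 0.002 0 -0.03 0 0 0"

```text
time: 16.4
ee_pos: [635.2, -11.3, 234.6]
tcp_rot: [179.9, -14.9, 114.0]
contact_force: [0.2, -0.3, -4.0]
gripper_width: 24.1
```

```bash
python3 d4.py 80 637.4 -20; python3 look.py e3;python3 d4.py 80 637.4 -20
```

```text
t 16.4 d mm [-1.8  0.2 -1.3] rot deg [0.08 0.18 0.07] | shares [-0.006   0.0008 -0.0045] [0.0026 0.0061 0.0024] rows>= 0.0 F [ 0.2 -0.3 -4. ] w 24.1
fork axes: x -1.8 y -0.0 z -1.3
axis [-0.     0.001  1.   ] tip [638.2 -20.2 110.2] flange [638.2 -20.1 230.2]
t 16.5 d mm [-0.8  0.1 -0.2] rot deg [0.05 0.   0.07] | shares [-0.0027  0.0004 -0.0007] [0.0018 0.0002 0.0023] rows>= 0.0 F [-0.3  1.3 -3.8] w 23.6
fork axes: x -0.8 y 0.0 z -0.2
```

View pics/e3q.png

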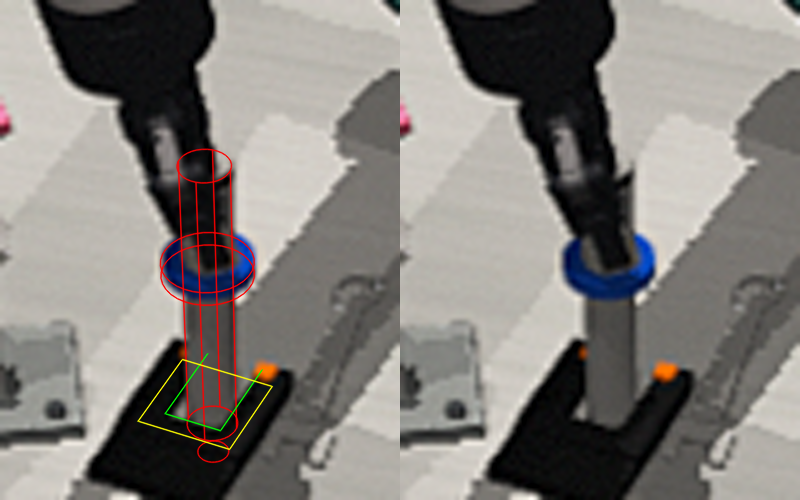

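Request:
drive_tool --pt "-1 0.0 0 -0.035 0 0 0.001" --pt "-1 0.001 0 -0.045 0 0 0" --pt "-1 0.002 0 -0.045 0 0 0" --pt "-1 0.003 0 -0.035 0 0 0"

```text
time: 16.9
ee_pos: [637.8, -11.3, 184.3]
tcp_rot: [179.8, -14.8, 114.0]
contact_force: [0.3, 0.3, -4.2]
gripper_width: 24.2
```

```bash
python3 d4.py 12 637.4 -20
```

```text
t 16.9 d mm [ -4.4   0.3 -19. ] rot deg [0.09 0.29 0.04] | shares [-0.0147  0.0009 -0.0635] [0.003  0.0095 0.0013] rows>= 0.4 F [ 0.3  0.3 -4.2] w 24.2
fork axes: x -4.4 y -0.3 z -19.0
```

Request:
drive_tool --pt "-1 0.004 0 -0.03 0.001 0.004 0.001" --pt "-1 0.004 0 -0.018 0.001 0.003 0.001" --pt "-1 0.002 0 -0.005 0 0 0"

```text
time: 17.2
ee_pos: [639.6, -11.1, 164.0]
tcp_rot: [-179.8, -15.1, 114.0]
contact_force: [0.0, -0.6, -4.1]
gripper_width: 24.0
```

```bash
python3 d4.py 8 645.3 -21.1; python3 look.py e4;python3 d4.py 8 645.3 -21.1
```

```text
t 17.2 d mm [ 1.7 -1.  -2.7] rot deg [-0.01 -0.2  -0.02] | shares [ 0.0058 -0.0035 -0.0091] [-0.0005 -0.0065 -0.0008] rows>= 0.1 F [ 0.  -0.6 -4.1] w 24.0
fork axes: x 1.9 y -0.8 z -2.7
axis [ 0.003 -0.     1.   ] tip [643.5 -20.1  41.4] flange [643.8 -20.1 161.4]
t 17.3 d mm [ 1.5 -1.  -3.5] rot deg [-0.01 -0.15 -0.03] | shares [ 0.005  -0.0034 -0.0115] [-0.0003 -0.005  -0.0009] rows>= 0.1 F [ 0.  -0.1 -4.6] w 24.1
fork axes: x 1.6 y -0.8 z -3.5
```

View pics/e4q.png

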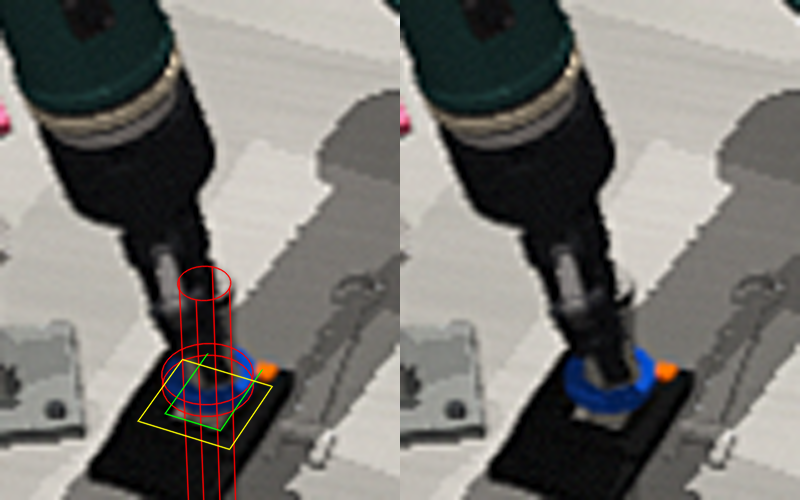

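Request:
drive_tool --pt "-1 0.006 -0.004 -0.004 0 -0.003 0" --pt "-1 0.005 -0.002 -0.003 0 0 0"

```text
time: 17.5
ee_pos: [644.1, -13.0, 164.0]
tcp_rot: [179.9, -15.0, 114.1]
contact_force: [-0.4, 0.7, -3.4]
gripper_width: 24.1
```

```bash
python3 d4.py 8 645.3 -21.1
```

```text
t 17.5 d mm [-2.8  0.9 -2.7] rot deg [ 0.01  0.08 -0.04] | shares [-0.0094  0.0031 -0.0089] [ 0.0003  0.0027 -0.0012] rows>= 0.1 F [-0.4  0.7 -3.4] w 24.1
fork axes: x -2.9 y 0.5 z -2.7
```

Request:
drive_tool --pt "-1 0.005 -0.002 -0.003 0 0 0" --pt "-1 0.005 -0.001 -0.003 0 0 0"

```text
time: 17.7
ee_pos: [646.0, -13.7, 163.3]
tcp_rot: [-179.9, -15.1, 114.1]
contact_force: [-7.4, 0.7, 1.0]
gripper_width: 23.9
```

```bash
python3 d4.py 8 645.3 -21.1
```

```text
t 17.7 d mm [-4.7  1.6 -2. ] rot deg [-0.04 -0.08 -0.08] | shares [-0.0157  0.0054 -0.0066] [-0.0013 -0.0026 -0.0027] rows>= 0.1 F [-7.4  0.7  1. ] w 23.9
fork axes: x -4.9 y 1.0 z -2.0
```

Contact with the slot end (−7 N) sits 2 mm past the seat, so I'll back off 2–3 mm and lower into the pocket.

Request:
drive_tool --pt "-1 -0.009 0.002 -0.006 0 0.003 0" --pt "-1 -0.003 0 -0.01 0 0 0"

```text
time: 17.9
ee_pos: [643.4, -13.4, 159.0]
tcp_rot: [-180.0, -15.0, 114.1]
contact_force: [-0.3, -0.1, -3.6]
gripper_width: 24.3
```

```bash
python3 d4.py 0 648 -21.5
```

```text
t 17.9 d mm [ 0.6  0.9 -5.8] rot deg [-0.01 -0.02 -0.07] | shares [ 0.002   0.0029 -0.0192] [-0.0004 -0.0006 -0.0022] rows>= 0.1 F [-0.3 -0.1 -3.6] w 24.3
fork axes: x 0.5 y 0.9 z -5.8
```

Request:
drive_tool --pt "-1 0.002 0.001 -0.009 0 0 0" --pt "-1 0.001 0 -0.009 0 0 0"

```text
time: 18.1
ee_pos: [644.8, -13.2, 153.2]
tcp_rot: [179.9, -15.0, 114.1]
contact_force: [-0.3, -0.3, -2.6]
gripper_width: 24.0
```

```bash
python3 d4.py 0 648 -21.5; python3 look.py e5;python3 d4.py 0 648 -21.5
```

```text
t 18.1 d mm [-0.8  0.7  0.1] rot deg [ 0.01  0.07 -0.05] | shares [-0.0028  0.0023  0.0003] [ 0.0004  0.0024 -0.0015] rows>= 0.0 F [-0.3 -0.3 -2.6] w 24.0
fork axes: x -0.9 y 0.6 z 0.1
axis [-0.001  0.     1.   ] tip [648.9 -22.3  30. ] flange [648.7 -22.3 150. ]
t 18.2 d mm [-0.7  0.8  0. ] rot deg [ 0.01  0.05 -0.05] | shares [-0.0025  0.0025  0.    ] [ 0.0004  0.0017 -0.0015] rows>= 0.0 F [-0.3  0.4 -4.1] w 24.4
fork axes: x -0.8 y 0.7 z 0.0
```

View pics/e5q.png

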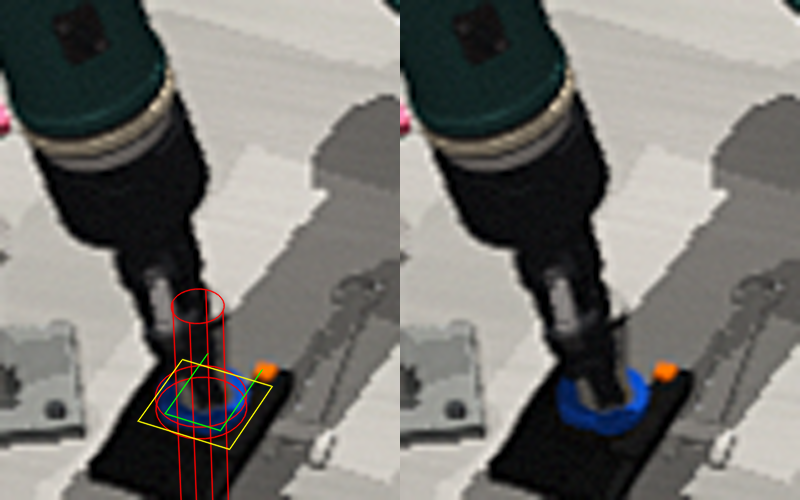

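Request:
drive_tool --pt "-1 -0.002 0.002 -0.006 0 0 0" --pt "-1 -0.001 0.001 -0.006 0 0 0"

```text
time: 18.4
ee_pos: [644.8, -13.3, 153.1]
tcp_rot: [179.8, -14.9, 114.1]
contact_force: [-4.2, -1.6, 5.7]
gripper_width: 24.0
```

```bash
python3 d4.py 0 648 -21.5
```

```text
t 18.4 d mm [-0.8  0.8  0.2] rot deg [ 0.07  0.2  -0.07] | shares [-0.0028  0.0026  0.0005] [ 0.0023  0.0066 -0.0023] rows>= 0.0 F [-4.2 -1.6  5.7] w 24.0
fork axes: x -0.9 y 0.6 z 0.2
```

Request:
drive_tool --pt "-1 -0.005 0.001 0.0 0 0.003 0" --pt "-1 -0.004 0.001 -0.005 0 0.002 0"

```text
time: 18.6
ee_pos: [643.4, -13.1, 153.1]
tcp_rot: [179.8, -14.8, 114.1]
contact_force: [-0.3, -2.5, 6.5]
gripper_width: 24.3
```

```bash
python3 d4.py 0 648 -21.5
```

```text
t 18.6 d mm [0.6 0.5 0.2] rot deg [ 0.1   0.25 -0.04] | shares [0.002  0.0018 0.0006] [ 0.0034  0.0083 -0.0014] rows>= 0.0 F [-0.3 -2.5  6.5] w 24.3
fork axes: x 0.5 y 0.6 z 0.2
```

The flange slides level at the expected height, so it is flat on the prongs. Releasing.

Request:
drive_tool --pt "0.3 0 0 -0.002 0 0 0" --pt "0.3 0 0 -0.002 0 0 0" --pt "0.3 0 0 -0.002 0 0 0" --pt "0.3 0 0 -0.002 0 0 0" --newtons 30

```text
time: 19.0
ee_pos: [643.9, -12.3, 150.8]
tcp_rot: [179.7, -14.8, 114.1]
contact_force: [-0.2, 0.5, 0.1]
gripper_width: 55.6
```

```bash
python3 d4.py 0 648 -21.5; python3 look.py e6
```

```text
t 19.0 d mm [ 0.1 -0.2  2.5] rot deg [ 0.05  0.34 -0.04] | shares [ 0.0002 -0.0006  0.0082] [ 0.0017  0.0112 -0.0012] rows>= 0.0 F [-0.2  0.5  0.1] w 55.6
fork axes: x 0.1 y -0.2 z 2.5
axis [-0.005  0.001  1.   ] tip [648.4 -21.5  27.4] flange [647.8 -21.4 147.4]
```

View pics/e6q.png

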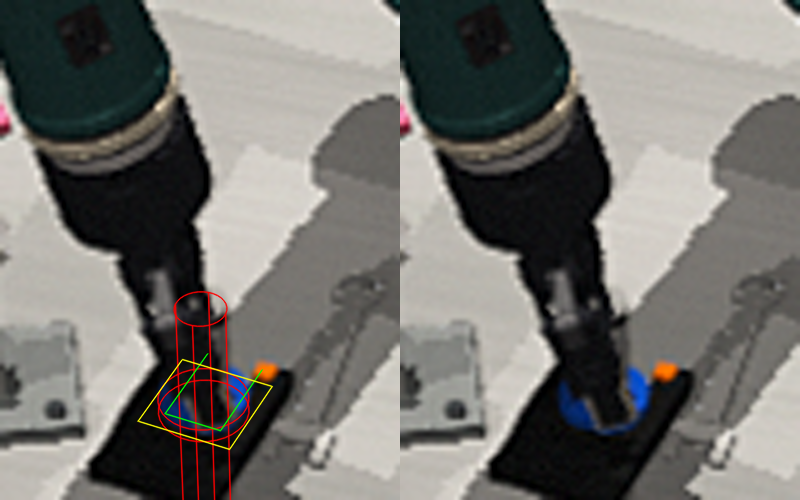

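Request:
drive_tool --pt "0.3 0.005 -0.012 0.05 0 0 0" --pt "0.3 0.01 -0.024 0.1 0 0 0" --pt "0.3 0.014 -0.034 0.14 0 0 0" --pt "0.3 0.014 -0.034 0.14 0 0 0" --pt "0.3 0.0 -0.08 0.1 0 0 0"

```text
time: 19.6
ee_pos: [651.9, -66.0, 311.3]
tcp_rot: [-179.6, -15.3, 114.2]
contact_force: [0.5, -0.8, 0.1]
gripper_width: 55.3
```

Request:
drive_tool --pt "0.3 -0.08 -0.14 0.03 0 0 0" --pt "0.3 -0.09 -0.13 0 0 0 0" --pt "0.3 -0.09 -0.13 0 0 0 0" --pt "0.3 -0.05 -0.07 0 0 0 0"

```text
time: 20.0
ee_pos: [561.4, -212.7, 335.1]
tcp_rot: [179.5, -14.4, 114.6]
contact_force: [0.3, 0.0, -0.1]
gripper_width: 55.5
```

```bash
python3 st.py
python3 - <<'E'
from snap import snap; snap("f1",{"scene":(245,220,70,110),"top":(305,155,70,75)})
from h import *
from scipy.optimize import least_squares
def sd(q,x0,x1,r):
    a=np.stack([np.abs(q[:,2]-(x0+x1)/2)-(x1-x0)/2,np.hypot(q[:,0],q[:,1])-r],1); return np.linalg.norm(np.maximum(a,0),axis=1)+np.minimum(a.max(1),0)
for n in ("scene","top"):
    d=pickle.load(open(f"f1_{n}.pkl","rb")); C=cloud(d); hsv=cv2.cvtColor(d["color"],cv2.COLOR_BGR2HSV)
    near=np.hypot(C[...,0]-648,C[...,1]+21)<60
    b=near&(hsv[...,0]>100)&(hsv[...,0]<130)&(hsv[...,1]>120)&(C[...,2]>120)
    P=C[near&(C[...,2]>165)&(C[...,2]<240)]
    # cylinder with tilt
    f=lambda v:sd(np.stack([P[:,0]-648-v[0]-v[2]*(P[:,2]-190),P[:,1]+21-v[1]-v[3]*(P[:,2]-190),P[:,2]-150],1),0,68+v[4],13)
    r=least_squares(f,np.zeros(5),loss='cauchy',f_scale=2,diff_step=1e-3,x_scale=[1,1,.02,.02,1]); v=r.x
    print(n,"blue",b.sum(),np.median(C[b],axis=0).round(1),"head",len(P),(v[:2]+[648,-21]).round(1),"tilt",v[2:4].round(3),"top z",(218+v[4]).round(1))
E
```

```text
{'time': 20.0, 'joint_positions': [-28.51, 11.55, 85.52, 9.03, 94.18, -53.28], 'ee_pos': [561.37, -212.75, 335.11], 'tcp_rot': [179.48, -14.4, 114.6], 'contact_force': [0.28, 0.02, -0.06], 'gripper_width': 55.52764533535925}
scene blue 148 [657.8 -13.  158.3] head 226 [647.9 -21.1] tilt [0.018 0.02 ] top z 219.6
top blue 94 [637.5 -16.2 158. ] head 116 [646.5 -17.5] tilt [ 0.007 -0.015] top z 218.1
```

View pics/f1.png

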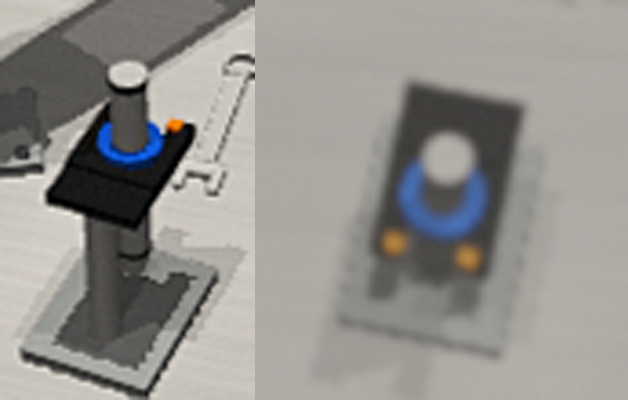

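The nozzle hangs upright, with the flange top at 158 mm and the head top at 218 mm, both as expected. I'll check quickly that the bystanders haven't moved, then hand in.

```bash
python3 - <<'E'
from plant import cams
import pickle
for n in ("scene","top"):
    o=pickle.load(open(n+"0.pkl","rb"))["color"]; d=pickle.load(open(f"f1_{n}.pkl","rb"))
    for q in ["jar_amber","jar_clear","wrench","clamp_ring","cup","weight","puck"]:
        r=cams.trace(q,n); print(n,q,[(x["conf"],x["box"]) for x in r[:1]])
E
python3 -c "
import pickle,cv2,numpy as np
o=[pickle.load(open(f,'rb'))['color'] for f in ('scene0.pkl','f1_scene.pkl')]
d=cv2.absdiff(*o).max(2); cv2.imwrite('pics/diff.png',np.clip(d*2,0,255).astype(np.uint8)); cv2.imwrite('pics/fin.png',o[1])"
```

```text
scene jar_amber [(0.79, [371.3, 305.6, 27.8, 43.3])]
scene jar_clear [(0.61, [153.6, 264.8, 24.6, 31.6])]
scene wrench [(0.61, [198.8, 290.6, 31.3, 26.7])]
scene clamp_ring [(0.91, [203.4, 289.6, 26.4, 25.8])]
scene cup [(0.91, [435.1, 282.4, 29.5, 34.3])]
scene weight [(0.74, [197.6, 217.3, 57.7, 57.8])]
scene puck [(0.62, [146.1, 244.3, 28.8, 18.8])]
top jar_amber [(0.98, [237.1, 166.8, 22.4, 25.2])]
top jar_clear []
top wrench [(0.59, [323.4, 241.0, 16.3, 52.7])]
top clamp_ring [(0.7, [184.5, 210.7, 26.6, 21.2])]
top cup [(0.75, [184.3, 211.1, 27.3, 22.0])]
top weight [(0.76, [268.4, 170.4, 19.4, 20.3])]
top puck []
```

View pics/diff.png

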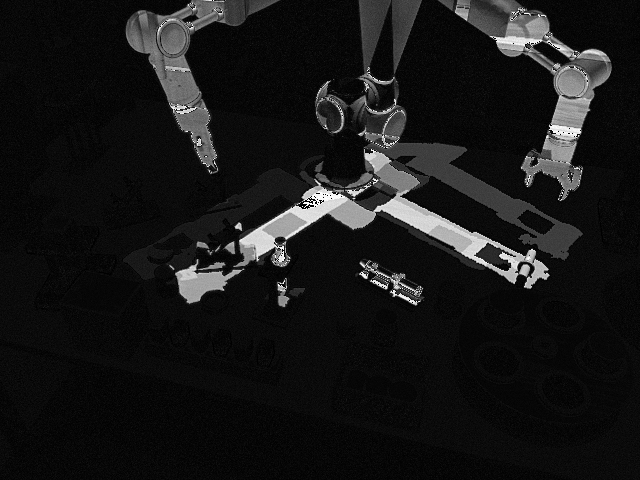

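The difference picture shows changes only in the arm, its shadows, the rest (now empty) and the nozzle in the fork. No bystander has moved, so I'm handing in.

```bash
python3 -c "
from plant import arm
s=arm.read_state(); print(s['time'],s['contact_force'].round(1)); print(arm.job_done())"
```

```text
20.8 [ 0.1 -1.2  0.3]
the job is handed in; nothing more can be done
None
```

The nozzle was set home in the grey cradle, let go, taken again by its head and hung tip down in the black fork. I handed the job in at about 21 s of the 64 s allowed; no verdict is reported.

- **First grasp missed:** the fingers shut above the nozzle without touching it. In the pictures they stand about 40 mm farther back along the tool than described, so I planned everything after that with a grasp point 37–38 mm behind the reported TCP.
- **Cradle:** I pressed the nozzle in until both the slope normal and the axis resisted at about 11 N. After release, the pictures showed it in both V supports with its tip on the brass, at 45° to within about 0.3°. My first estimate of the foot was about 10 mm off horizontally. The contact and the later pictures replaced it.
- **Fork:** I found the slot end by touch (7 N), backed off 2–3 mm and lowered the flange onto the prongs. The last check shows:

| Check | Measured | Expected |
|---|---|---|
| Flange top | about 158 mm | 158 mm |
| Head top | 218–220 mm | 218 mm |
| Tilt from vertical | 0.017–0.027 rad | below 0.06 rad |

- **Disagreement:** the two cameras put the hung nozzle's head about 4 mm apart in y. I did not measure centring in the pocket separately. It rests on the slot-end touch and on the flange lying flat on the prongs.
- **Bystanders:** the before/after scene picture shows none of them moved. The trained networks were unreliable here: in the top view they missed the clear jar and the puck, and they confused the clamp ring with the cup.

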